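# Open the slide dryer by its push latch and move the slide rack into the staining dish

## Task

The slides in the bench dryer are dry and go on to staining. Press the dryer's latch button gently, only until the latch lets go, and let the lid spring up on its own without touching it; then lift the rack of slides out by its handle, carry it level and lower it gently into the empty staining dish until it stands fully on the bottom. Leave the lid open and do not disturb the slide box, the bottle or the jar.

Things in the scene. Friction and masses are not known exactly. Their poses are not given: they have to be found in the camera images.
- dryer: White bench-top slide dryer, fixed: own x -150 to +126 mm (own -x is its front), y +-95 mm, 137 mm high with the lid shut. Origin: on the table, z up. A level front ledge (x -150 to -66, top at z = 85) carries the latch button in the middle and a timer knob (24 mm across, 10 mm high) 62 mm to own -y. Never press or push the dryer anywhere with more than 15 N.
- latch (a point): Fixed point on the ledge's surface, on the latch button's axis, 52 mm in front of the shut lid; axes as the dryer. The button is not tracked: a grey flat-topped round head 24 mm across, pressed straight down. It is screwed higher or lower on its stem from unit to unit: its top rests anywhere from 7 to 23 mm above this point, so feel for it. Spring force and travel: see chamber.
- chamber (a point): Centre of the dryer's chamber floor (z = 30 mm above the table); axes as the dryer. The chamber is open-topped under the lid: inside +-84 mm in own x, +-85 mm in own y, rim 60 mm above this point. Latch button: about 3 N at first touch, about 6.5 N as the latch lets go after some 4.5 to 5 mm of travel, hard stop at 5.8 mm where the force shoots up; it springs back when let go.
- lid: White hollow lid with clear window, 190 x 190 x 47 mm, over the chamber. Origin: middle of the hinge line at the dryer's back (dryer x = 124, z = 90 mm); axes as the dryer when shut (within 0.02 rad). Once unlatched a spring swings it up about own y by itself in about 1 s to a stop 1.8 rad from shut, where it stays; its front edge sweeps a 190 mm arc up and back.
- rack: Steel slide rack with ten glass slides, 92 mm long (own x) x 84 mm wide (own y), about 0.3 kg; slides and end plates reach up to 34 mm. Origin: centre of the underside, z up. It stands loose on the chamber floor. A bar handle 92 mm long (own x), 9 mm thick (own y), 10 mm high bridges it from end to end.
- handle (a point): Centre of the rack's handle bar, 82 mm above the rack's underside (the bar spans 77 to 87 mm); axes as rack. 43 mm clear beneath the bar.
- dish: Empty open white rectangular staining dish, loose, 0.35 kg: outside 106 mm (own x) x 98 mm (own y) x 58 mm high, walls 4 mm, floor 4 mm thick; inside 98 x 90 mm, so the rack goes in with 3 mm to spare all round when its x lies along the dish's x (either way round). Origin: centre of the underside, z up.
- slidebox: Closed grey and black slide box, 100 x 86 x 35 mm, loose bystander. Origin: centre of the underside.
- reagent: Small amber bottle with black cap, 48 mm across, 85 mm high, loose bystander. Origin: centre of the underside.
- jar: Glass staining jar, 60 mm foot, 90 mm high, loose bystander. Origin: centre of the underside.
Mind the look-alikes: they are no part of the job. Several things have the shape of the dish; the one meant has the colours described above.

How it is judged:
On the way, in this order (a step that is already met when the one before it is completed fails the run):
1. the latch has let go and the lid stands open, the rack still in the chamber (angle between lid's own z axis and vertical above 1.5 rad and z of rack in the frame of dryer below 0.045 m), for 0.2 s.
2. the rack is lifted clear of the chamber (z of rack in the frame of dryer above 0.095 m), for 0.1 s.
At the end, for the whole second after the job is handed in: The lid stands open (more than 1.5 rad from shut); the rack stands upright (within 0.06 rad) in the dish with its underside within 4 mm of the dish's floor and centred in it within 8 mm; the dish stands level on the table; both are at rest (angle between lid's own z axis and vertical above 1.5 rad and z of rack in the frame of dish between 0.001 and 0.008 m and horizontal distance between rack and dish below 0.008 m and angle between each of rack, dish's own z axis and vertical below 0.06 rad and height (world z) of dish below 0.006 m and linear speed of each of rack, dish below 0.02 m/s); the robot touches nothing.
It fails at once if the dryer is pressed or pushed by the robot with more than 15 N (contact force between any of the fingers, the arm and dryer above 15 N).
It fails at once if the robot touches the lid (contact force between any of the fingers, the arm and lid above 0.5 N).
It fails at once if the rack is tipped by more than 0.5 rad (angle between rack's own z axis and vertical above 0.5 rad).
It fails at once if the rack is dropped into the dish (faster than 0.35 m/s inside it), or jammed or knocked with more than 40 N against the dish or the dryer (contact force between rack and dish above 40 N or contact force between rack and dryer above 40 N or (horizontal distance between rack and dish below 0.03 m and z of rack in the frame of dish below 0.05 m and linear speed of rack above 0.35 m/s)).
It fails at once if a bystander is moved more than 15 mm or tipped (distance of any of slidebox, reagent, jar from where it was at the start of the episode above 0.015 m or angle between any of reagent, jar's own z axis and vertical above 0.3 rad).
It also fails if it takes over 64 s, if anything falls off the work surface, if the arm or the gripper's body presses on something with over 40 N, if the wrist force passes 120 N, or if a joint passes its speed limit or range.

## Robot

A 7-joint arm with a two-finger parallel gripper is mounted at the origin on the work surface. World frame = base frame: x ahead of the robot, y to its left, z up, the work surface at z = 0. Lengths are in m, angles in rad, forces in N, time in s.
With the tool pointing down it reaches from about 0.4 to 0.85 m from the base axis. Payload 10.4 kg.
Tool frame: the origin (TCP) lies midway between the tips of the shut fingers; the grasp point (between the pads) lies manip.grip_depth behind it (manip.grip_depth is the distance from the TCP to the grasp point, in m); z points along the fingers, x is the direction in which the jaws open and shut, and the axes are right-handed (so a half turn about z gives the same grasp; the last joint's range is limited). The gripper opens to 85 mm and grips with 20 to 120 N. Pads are 22 mm wide; open, the fingers measure 114 mm over their backs; the gripper's body (76 mm by 85 mm) begins 54 mm behind the grasp point. The pads swing forward as they close: fully open they stand 13 mm farther back than shut.
Start: joints at [-1.154, 0.332, -0.065, 1.46, 0.022, 1.35, -0.088], TCP at [0.266, 0.566, 0.192] pointing down, gripper open.
Joint ranges: [-2.6, 2.6], [-0.5, 2.12], [-1.47, 1.34], [0.16, 2.42], [-1.27, 4.41], [0.06, 2.06], [-2.6, 2.6]. Speed limits (rad/s): [2.22, 2.22, 2.79, 2.79, 3.14, 3.14, 3.14].

## Interface

Orientations are given as a unit quaternion [x, y, z, w].
In Python, from workcell import manip gives the robot as it stands. The module is installed in compiled form; this text tells all that it offers.
- The arm moves only by the tool send_rows, never from a script. Its argument "steps" is a list of rows, each a list of 2 entries, a list of its own where there are three numbers: the shift along the tool's x, y, z in m, then the turn about the tool's z in rad. In form: [[[x, y, z], spin], ...]. A call has exactly 8 rows; each row is the pose to reach, as a shift and turn from the pose commanded when the call began, along the tool's axes at that moment; what a row does not reach only later rows make up. A row lasts 1/8 s, in which the tool goes at most 62.5 mm and 10.7 degrees, less where a joint would pass 70% of its speed; a pose out of reach is approached as far as the arm can. A call with a gripper value outside its range is refused whole. "hand" is the opening, from 0 (shut) to 1 (fully open), set as the call begins (left out, the last holds). The fingers move at their own pace and stop on an object; "force" is the grip in N (left out, the last holds). Time passes only in rows, so rows that repeat a pose let the fingers close, or fill a call up. It gives the time, the measured TCP pose, the force and the opening at its end, in the units of the state.
- manip.get_obs(): the state, without advancing time (a new reading comes with each control period).
- manip.camera(name): name is "scene" or "top"; returns (picture, depth): 420x560x3 uint8, red, green, blue; 420x560 float32, m along the optical axis (not along the pixel's ray), 0 where there is no reading.
- manip.camera_info(name): a dict with "intrinsics" (3x3 intrinsics, pixels), "pose" (4x4, takes a point from camera to world coordinates). Camera axes: x right, y up, looking along -z (the intrinsics and any distortion apply to the point x, -y, -z); pixel columns grow to the right and rows downward; lengths in m; the calibration is good to about 2 mm. A picture is of the moment at which its call begins. camera_info takes no time and is no camera call.
- manip.hand_in(): hands the job in, once; it reports no verdict.
The state is a dict: "clock": time; "joint_pos": joint angles; "joint_velocities": joint speeds; "tau": joint torques, N m; "position": TCP position; "ee_rot": TCP orientation; "ft_force": force on the tool from outside, world axes, zero at the start; "torque": the same for the moment, N m; "grip_width": opening from 0.0 (shut) to 1.0 (fully open).
Only numpy, scipy, OpenCV 4.12 (cv2) and the standard library are available. Lean on these libraries where they do the work, as an engineer would, in place of code of your own. Each camera call takes 0.05 s, during which the arm holds its last target.

## Working session

There is one attempt and no reset: what is moved stays moved. The work goes in short steps, Python scripts to look and compute and a tool call to move; the robot and the scene stay as the last step left them, time stands still between calls to the robot, and variables do not carry over. Pictures are saved under pics/ and viewed, and the job is handed in when it is done.

Besides the shell and the picture viewer there is one more tool, called after "Call:" in YAML: its name, and indented under it one key for each argument. send_rows: Moves the arm, as the interface text tells. Its arguments: {"type":"object","properties":{"steps":{"type":"array"},"hand":{"type":"number"},"force":{"type":"number"}},"required":["steps"]}

```bash
mkdir -p pics
python3 - <<'E'
from workcell import manip
import cv2,numpy as np
np.set_printoptions(precision=4,suppress=True)
print(manip.get_obs(), manip.grip_depth)
for n in("scene","top"):
    p,d=manip.camera(n); i=manip.camera_info(n)
    cv2.imwrite(f"pics/{n}0.png",p[:,:,::-1]); np.savez(f"{n}0.npz",p=p,d=d,K=i["intrinsics"],T=i["pose"])
    print(n,i)
E
```

```text
{'clock': 0.0, 'joint_pos': array([-1.1536,  0.3329, -0.0647,  1.461 ,  0.0216,  1.3499, -0.0885]), 'joint_velocities': array([-0.0005, -0.0004, -0.0006,  0.002 , -0.0007,  0.0018, -0.0007]), 'tau': array([ -0.    , -62.5449,   0.0493, -39.162 ,   0.0162,   0.0098,
        -0.    ]), 'position': array([0.2659, 0.5651, 0.1913]), 'ee_rot': array([ 0.8443,  0.5359, -0.0006,  0.0004]), 'ft_force': array([ 0.0008, -0.2233, -0.69  ]), 'torque': array([-0.0266, -0.0292, -0.0086]), 'grip_width': 1.0026710347098593} 0.0187
scene {'intrinsics': array([[516.5366,   0.    , 294.5811],
       [  0.    , 516.5366, 214.8867],
       [  0.    ,   0.    ,   1.    ]]), 'pose': array([[-0.8009, -0.4831,  0.3537,  0.9613],
       [ 0.5986, -0.6612,  0.4523,  0.4461],
       [ 0.0153,  0.574 ,  0.8187,  1.0288],
       [ 0.    ,  0.    ,  0.    ,  1.    ]])}
top {'intrinsics': array([[398.9156,   0.    , 276.201 ],
       [  0.    , 398.9156, 209.882 ],
       [  0.    ,   0.    ,   1.    ]]), 'pose': array([[-0.0127,  0.9881, -0.1533,  0.3831],
       [-0.9995, -0.008 ,  0.0314, -0.0641],
       [ 0.0298,  0.1536,  0.9877,  1.0557],
       [ 0.    ,  0.    ,  0.    ,  1.    ]])}
```

View pics/scene0.png

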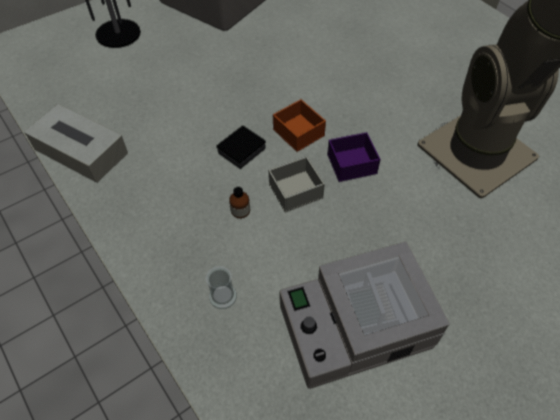

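View pics/top0.png

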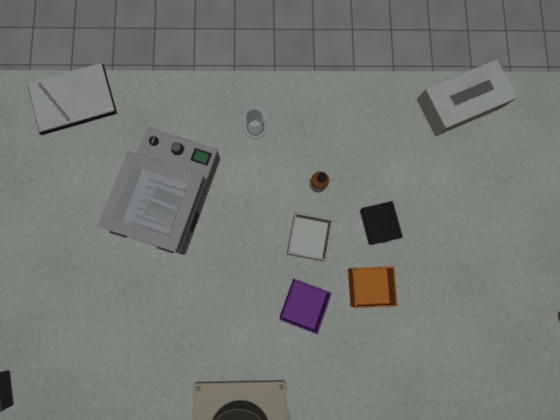

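The scene shows the dryer at lower right with its ledge facing away from the robot. In the top view the button is near (177,148), the knob near (153,140), and the white dish near (309,237). I'll zoom in on these.

Run:
```python
import cv2,numpy as np
a=cv2.imread("pics/top0.png")[110:270,90:260]; cv2.imwrite("pics/t1.png",cv2.convertScaleAbs(cv2.resize(a,None,fx=3.6,fy=3.6,interpolation=2),alpha=1.6))
a=cv2.imread("pics/scene0.png")[235:390,270:455]; cv2.imwrite("pics/s1.png",cv2.convertScaleAbs(cv2.resize(a,None,fx=3.8,fy=3.8,interpolation=2),alpha=1.6))
```

```text
(no output)
```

View pics/t1.png

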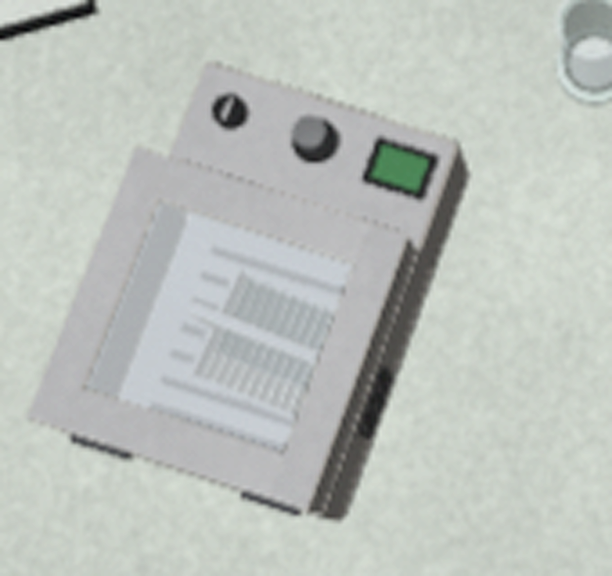

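View pics/s1.png

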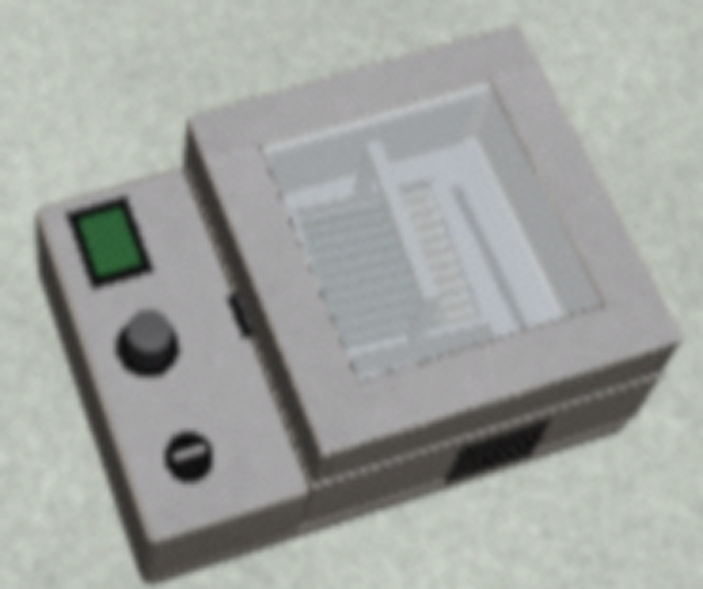

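```bash
cat > h.py <<'E'
import numpy as np,cv2
np.set_printoptions(precision=4,suppress=True)
def cloud(d,K,T):
    v,u=np.mgrid[:d.shape[0],:d.shape[1]]
    P=np.stack([(u-K[0,2])/K[0,0]*d,-(v-K[1,2])/K[1,1]*d,-d],-1)
    W=P@T[:3,:3].T+T[:3,3]; W[d==0]=np.nan; return W
def ray(uv,z,K,T):
    uv=np.atleast_2d(np.array(uv,float)); r=np.c_[(uv[:,0]-K[0,2])/K[0,0],-(uv[:,1]-K[1,2])/K[1,1],-np.ones(len(uv))]@T[:3,:3].T
    o=T[:3,3]; return o+r*((z-o[2])/r[:,2])[:,None]
def load(n): 
    f=np.load(n+".npz"); return f["p"],f["d"],f["K"],f["T"]
E
python3 - <<'E'
from h import *
for n in("top0","scene0"):
    p,d,K,T=load(n); W=cloud(d,K,T)
    box=(W[...,0]>.3)&(W[...,0]<.85)&(W[...,1]>-.05)&(W[...,1]<.45)
    t=(abs(W[...,0]-.5)<.15)&(abs(W[...,1]+.0)<.05)&(W[...,2]<.02)
    print(n,"table z",np.nanmedian(W[t][:,2]),np.nanstd(W[t][:,2]))
    h,e=np.histogram(W[box][:,2],bins=np.arange(0,.2,.005)); print([(round(x,3),int(c)) for x,c in zip(e,h) if c>30])
    for lo,hi in((.13,.144),(.080,.090)):
        m=box&(W[...,2]>lo)&(W[...,2]<hi)
        k,l,s,c=cv2.connectedComponentsWithStats(m.astype(np.uint8))
        for j in range(1,k):
            if s[j,4]>100:
                q=W[l==j]; r=cv2.minAreaRect(q[:,:2].astype(np.float32)*1000); print(lo,s[j],q[:,2].mean(),r,cv2.boxPoints(r).round(0).tolist())
    # objects
    hsv=cv2.cvtColor(p,cv2.COLOR_RGB2HSV)
E
```

```text
top0 table z -0.0004020532551018974 0.00197848435933032
[(np.float64(0.0), 11540), (np.float64(0.005), 204), (np.float64(0.01), 604), (np.float64(0.015), 161), (np.float64(0.02), 58), (np.float64(0.025), 49), (np.float64(0.03), 48), (np.float64(0.035), 58), (np.float64(0.04), 53), (np.float64(0.045), 56), (np.float64(0.05), 57), (np.float64(0.055), 62), (np.float64(0.06), 61), (np.float64(0.065), 64), (np.float64(0.07), 63), (np.float64(0.075), 86), (np.float64(0.08), 1226), (np.float64(0.085), 922), (np.float64(0.09), 137), (np.float64(0.095), 100), (np.float64(0.1), 54), (np.float64(0.105), 93), (np.float64(0.11), 32), (np.float64(0.115), 43), (np.float64(0.12), 35), (np.float64(0.125), 49), (np.float64(0.13), 1728), (np.float64(0.135), 4838), (np.float64(0.14), 68)]
0.13 [  98  150  106  102 6634] 0.13608645308230502 ((552.5672607421875, 197.69091796875), (190.80105590820312, 189.9856719970703), 71.08843994140625) [[432.0, 138.0], [612.0, 77.0], [673.0, 257.0], [494.0, 319.0]]
0.08 [ 137  127   81   79 2006] 0.0846203524357267 ((650.115478515625, 163.7494659423828), (190.676162719
[... 646 characters left out ...]
9), 243), (np.float64(0.095), 188), (np.float64(0.1), 161), (np.float64(0.105), 217), (np.float64(0.11), 151), (np.float64(0.115), 126), (np.float64(0.12), 137), (np.float64(0.125), 163), (np.float64(0.13), 1295), (np.float64(0.135), 7473), (np.float64(0.14), 274)]
0.13 [ 319  241  131  115 9042] 0.13681250188541766 ((550.5814208984375, 198.218994140625), (192.11268615722656, 191.2714080810547), 71.32844543457031) [[429.0, 138.0], [610.0, 77.0], [672.0, 259.0], [491.0, 320.0]]
0.08 [ 280  279  124   99 3832] 0.08513558504018848 ((630.2179565429688, 172.14370727539062), (190.75039672851562, 190.56866455078125), 71.01390838623047) [[509.0, 113.0], [689.0, 51.0], [751.0, 231.0], [571.0, 293.0]]
```

Run:
```python
from h import *
from scipy.optimize import least_squares
A=load("top0");B=load("scene0")
def tri(ua,ub):
    def f(X):
        o=[]
        for (p,d,K,T),u in((A,ua),(B,ub)):
            c=T[:3,:3].T@(X-T[:3,3]); o+= [K[0,0]*c[0]/-c[2]+K[0,2]-u[0], K[1,1]*-c[1]/-c[2]+K[1,2]-u[1]]
        return o
    s=least_squares(f,[.6,.1,.1]); return s.x,s.fun
print("button",tri((175.6,146.4),(309.5,321.3)))
for n,M,win in(("top",A,(280,200,340,270)),("scene",B,(260,150,330,215))):
    p,d,K,T=M; W=cloud(d,K,T); x0,y0,x1,y1=win
    m=np.zeros(d.shape,bool); m[y0:y1,x0:x1]=1
    for lo,hi in((.051,.066),(-.001+.003,.07)):
        q=W[m&(W[...,2]>lo)&(W[...,2]<hi)]; q=q[np.isfinite(q).all(1)]
        r=cv2.minAreaRect(q[:,:2].astype(np.float32)*1000); print(n,lo,len(q),q[:,2].mean(),r,cv2.boxPoints(r).round(0).tolist())
    a=cv2.cvtColor(p[y0-5:y1+5,x0-5:x1+5],cv2.COLOR_RGB2BGR); cv2.imwrite(f"pics/dish_{n}.png",cv2.resize(a,None,fx=7,fy=7,interpolation=2))
# others
p,d,K,T=A;W=cloud(d,K,T); print("jar",W[130,255],"bot",W[178,321],"box",W[222,381], 'button depth',W[146,176])
print(W[140:152:2,168:184:2,2])
```

```text
button (array([0.6888, 0.1513, 0.1068]), array([-0.4114,  0.3705, -0.4225, -0.0863]))
top 0.051 279 0.05689276375415725 ((472.349853515625, -181.34701538085938), (98.408447265625, 106.36056518554688), 78.50404357910156) [[410.0, -219.0], [515.0, -240.0], [534.0, -144.0], [430.0, -123.0]]
top 0.002 1672 0.016352088042485568 ((480.98602294921875, -186.0064697265625), (158.53359985351562, 183.91380310058594), 89.2296371459961) [[388.0, -264.0], [572.0, -267.0], [574.0, -108.0], [390.0, -106.0]]
scene 0.051 377 0.05637385781001211 ((470.8631896972656, -180.43040466308594), (102.28986358642578, 107.21389770507812), 78.99885559082031) [[408.0, -220.0], [514.0, -241.0], [533.0, -140.0], [428.0, -120.0]]
scene 0.002 2586 0.02282817073846742 ((453.2281494140625, -205.05523681640625), (210.19692993164062, 181.59591674804688), 54.50840759277344) [[318.0, -238.0], [466.0, -343.0], [588.0, -172.0], [440.0, -67.0]]
jar [ 0.7508 -0.0431  0.054 ] bot [ 0.614  -0.2084  0.0832] box [ 0.5079 -0.3698  0.0309] button depth [0.6908 0.1494 0.1066]
[[0.0864 0.0837 0.0848 0.0836 0.0844 0.0831 0.0878 0.0845]
 [0.0846 0.085  0.084  0.1069 0.1078 0.1082 0.0843 0.0819]
 [0.0843 0.0841 0.1044 0.1066 0.1043 0.1075 0.1022 0.0849]
 [0.085  0.0836 0.1102 0.1071 0.1066 0.107  0.1062 0.0856]
 [0.083  0.0821 0.1062 0.107  0.1046 0.1063 0.1068 0.0869]
 [0.0844 0.0862 0.0876 0.103  0.1078 0.1071 0.0985 0.0872]]
```

View pics/dish_top.png

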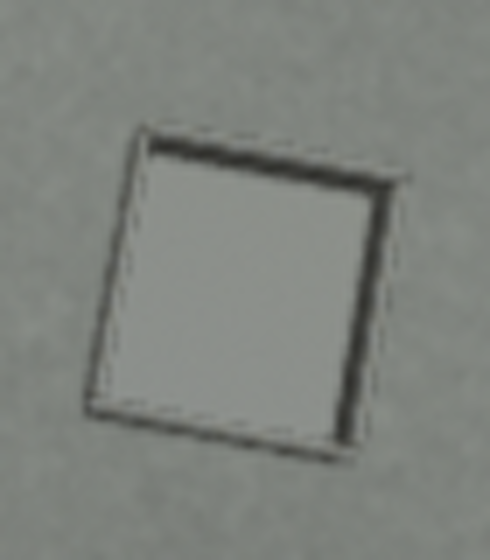

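View pics/dish_scene.png

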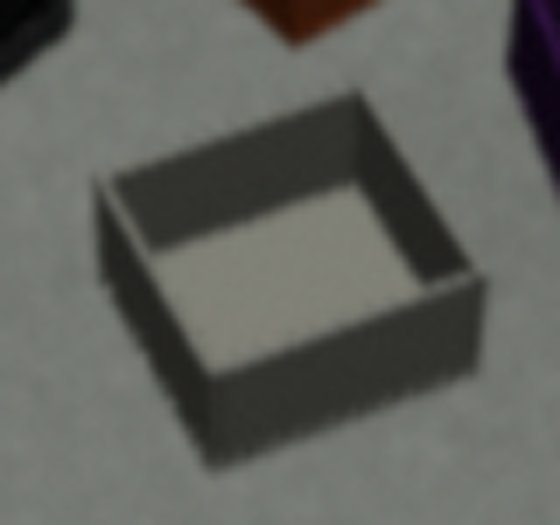

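Call:
send_rows:
  steps:
    - [[-0.01,0.03,-0.01],0.08]
    - [[-0.026,0.075,-0.02],0.2]
    - [[-0.043,0.123,-0.03],0.34]
    - [[-0.06,0.172,-0.03],0.48]
    - [[-0.077,0.221,-0.03],0.62]
    - [[-0.094,0.27,-0.03],0.76]
    - [[-0.111,0.318,-0.03],0.9]
    - [[-0.125,0.36,-0.03],1.0]
  hand: 0
  force: 40

```text
clock: 1.1
position: [0.5403, 0.2961, 0.2225]
ee_rot: [0.998, 0.062, 0.0, 0.0]
ft_force: [-0.1, 1.1, 0.4]
grip_width: -0.002
```

```bash
cat >> h.py <<'E'
from scipy.spatial.transform import Rotation as Ro
def goto(o,xyz,jaw_deg):
    R=Ro.from_quat(o["ee_rot"]).as_matrix(); j=np.degrees(np.arctan2(R[1,0],R[0,0]))
    s=-((jaw_deg-j+180)%360-180)
    print("t",o["clock"],"pos",o["position"],"jaw",j,"tz",R[:,2],"F",o["ft_force"],"w",o["grip_width"],"q",o["joint_pos"]); print("shift",R.T@(np.array(xyz)-o["position"]),"spin",np.radians(s))
E
python3 - <<'E'
from h import *
from workcell import manip
goto(manip.get_obs(),[.6906,.150,.14],-19)
E
```

```text
t 1.1 pos [0.5403 0.2961 0.2225] jaw 7.080982247387857 tz [ 0.0004 -0.0002 -1.    ] F [-0.1392  1.1456  0.4053] w -0.0023256834590164735 q [-0.7862  0.2982  0.2664  1.4553 -0.0782  1.3982 -0.394 ]
shift [0.1311 0.1635 0.0826] spin 0.45519901237110827
```

Call:
send_rows:
  steps:
    - [[0.025,0.031,0.0],0.09]
    - [[0.055,0.068,0.0],0.2]
    - [[0.085,0.106,0.0],0.31]
    - [[0.112,0.14,0.01],0.4]
    - [[0.131,0.163,0.03],0.455]
    - [[0.131,0.163,0.06],0.455]
    - [[0.131,0.163,0.082],0.455]
    - [[0.131,0.163,0.082],0.455]

```text
clock: 2.1
position: [0.6887, 0.1534, 0.1384]
ee_rot: [0.987, -0.162, -0.002, 0.001]
ft_force: [-0.1, -0.3, 0.1]
grip_width: -0.004
```

Run:
```python
from h import *
from workcell import manip
for n in("scene","top"):
    p,d=manip.camera(n); i=manip.camera_info(n)
    cv2.imwrite(f"pics/{n}1.png",p[:,:,::-1]); np.savez(f"{n}1.npz",p=p,d=d,K=i["intrinsics"],T=i["pose"])
goto(manip.get_obs(),[.6906,.150,.11],-19)
```

```text
t 2.2 pos [0.6902 0.154  0.1412] jaw -18.628623031014257 tz [ 0.0009  0.0001 -1.    ] F [0.3524 1.0434 0.4365] w -0.0005580420044892262 q [-0.5451  0.5608  0.3966  1.2973 -0.2134  1.3238 -0.4768]
shift [0.0017 0.0037 0.0312] spin 0.00648175087487808
```

View pics/scene1.png

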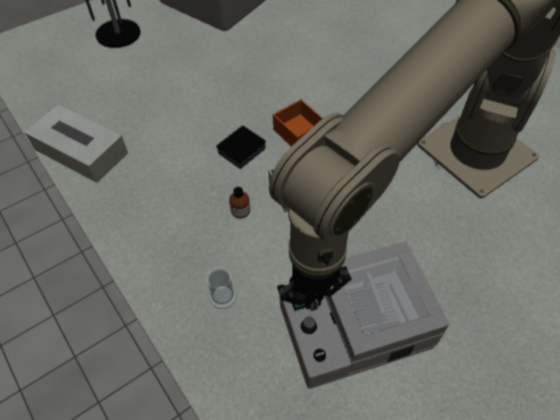

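View pics/top1.png

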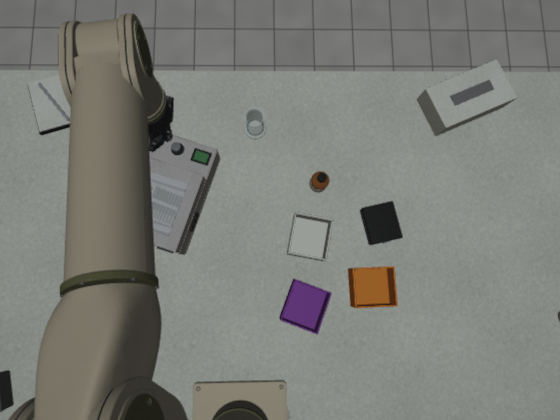

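Run:
```python
from h import *
p,d,K,T=load("top1");W=cloud(d,K,T)
for r in (40,80,120,160,200,240,280): print(r,W[r,80:160:12].round(3).tolist())
p,d,K,T=load("scene1");W=cloud(d,K,T)
m=(W[...,2]>.16)&(W[...,0]>.35)&(W[...,1]<.45)&(W[...,2]<.7)
for lo in np.arange(.16,.7,.03):
    q=W[m&(W[...,2]>=lo)&(W[...,2]<lo+.03)]
    if len(q): print(round(lo,2),len(q),q.min(0),q.max(0))
```

```text
40 [[0.685, 0.174, 0.568], [0.685, 0.158, 0.569], [0.686, 0.143, 0.567], [0.687, 0.128, 0.566], [0.681, 0.109, 0.576], [0.699, 0.103, 0.547], [1.508, 0.474, -0.757]]
80 [[0.622, 0.163, 0.582], [0.62, 0.146, 0.588], [0.62, 0.132, 0.587], [0.623, 0.12, 0.581], [0.628, 0.108, 0.572], [0.634, 0.096, 0.56], [0.669, 0.101, 0.49]]
120 [[0.564, 0.153, 0.598], [0.562, 0.136, 0.603], [0.562, 0.123, 0.602], [0.564, 0.111, 0.596], [0.568, 0.1, 0.588], [0.575, 0.091, 0.57], [0.653, 0.133, 0.373]]
160 [[0.511, 0.143, 0.612], [0.509, 0.127, 0.618], [0.509, 0.114, 0.616], [0.511, 0.103, 0.611], [0.513, 0.093, 0.603], [0.518, 0.084, 0.587], [0.647, 0.197, 0.138]]
200 [[0.462, 0.133, 0.627], [0.462, 0.12, 0.628], [0.462, 0.107, 0.629], [0.463, 0.097, 0.623], [0.463, 0.086, 0.617], [0.466, 0.077, 0.603], [0.551, 0.194, 0.138]]
240 [[0.418, 0.126, 0.637], [0.418, 0.112, 0.64], [0.418, 0.101, 0.64], [0.418, 0.09, 0.635], [0.418, 0.079, 0.63], [0.419, 0.071, 0.617], [0.421, 0.064, 0.594]]
280 [[0.378, 0.117, 0.651], [0.377, 0.105, 0.653], [0.377, 0.096, 0.646], [0.377, 0.086, 0.641], [0.377, 0.076, 0.634]
[... 277 characters left out ...]
.6461 0.1322 0.2801] [0.7337 0.1894 0.31  ]
0.31 417 [0.6649 0.1362 0.31  ] [0.726 0.191 0.34 ]
0.34 264 [0.6652 0.1358 0.3401] [0.731  0.1952 0.37  ]
0.37 671 [0.6544 0.1212 0.37  ] [0.7314 0.1961 0.4   ]
0.4 552 [0.6613 0.1326 0.4001] [0.7296 0.2024 0.43  ]
0.43 672 [0.6629 0.1326 0.43  ] [0.7297 0.1982 0.4598]
0.46 592 [0.628  0.1249 0.4602] [0.7331 0.2052 0.4899]
0.49 995 [0.596  0.115  0.4901] [0.745  0.2082 0.52  ]
0.52 2447 [0.5026 0.1134 0.52  ] [0.745  0.2086 0.55  ]
0.55 7991 [0.357  0.0969 0.55  ] [0.736  0.2062 0.58  ]
0.58 6245 [0.3514 0.0811 0.58  ] [0.6511 0.1877 0.61  ]
0.61 4896 [0.35   0.0554 0.61  ] [0.536 0.157 0.64 ]
0.64 602 [0.3503 0.0913 0.64  ] [0.4208 0.146  0.6486]
```

Call:
send_rows:
  steps:
    - [[0.001,0.003,0.008],0]
    - [[0.001,0.003,0.015],0]
    - [[0.001,0.003,0.02],0]
    - [[0.001,0.003,0.024],0]
    - [[0.001,0.003,0.027],0]
    - [[0.001,0.003,0.029],0]
    - [[0.001,0.003,0.03],0]
    - [[0.001,0.003,0.03],0]

```text
clock: 3.2
position: [0.6898, 0.1515, 0.1101]
ee_rot: [0.987, -0.161, 0.0, -0.0]
ft_force: [-0.0, -0.1, -0.3]
grip_width: 0.002
```

Run:
```python
from h import *
from workcell import manip
goto(manip.get_obs(),[.6906,.150,.107],-19)
```

```text
t 3.2 pos [0.6898 0.1515 0.1101] jaw -18.565601660337048 tz [ 0.      0.0001 -1.    ] F [-0.0322 -0.0755 -0.3096] w 0.0024246652829387843 q [-0.5405  0.5798  0.3901  1.3356 -0.2201  1.2683 -0.4667]
shift [0.0013 0.0012 0.0031] spin 0.0075816812923151225
```

Call:
send_rows:
  steps:
    - [[0.001,0.001,0.0005],0]
    - [[0.001,0.001,0.001],0]
    - [[0.001,0.001,0.0015],0]
    - [[0.001,0.001,0.002],0]
    - [[0.001,0.001,0.0025],0]
    - [[0.001,0.001,0.003],0]
    - [[0.001,0.001,0.0035],0]
    - [[0.001,0.001,0.004],0]

```text
clock: 4.2
position: [0.6904, 0.1503, 0.1061]
ee_rot: [0.987, -0.161, -0.0, -0.0]
ft_force: [-0.8, 0.4, 1.0]
grip_width: -0.001
```

Call:
send_rows:
  steps:
    - [[0,0,0.0003],0]
    - [[0,0,0.0006],0]
    - [[0,0,0.0009],0]
    - [[0,0,0.0012],0]
    - [[0,0,0.0015],0]
    - [[0,0,0.0018],0]
    - [[0,0,0.002],0]
    - [[0,0,0.002],0]

```text
clock: 5.2
position: [0.6904, 0.1503, 0.1041]
ee_rot: [0.987, -0.161, -0.0, -0.0]
ft_force: [-0.5, 0.1, 0.6]
grip_width: 0.001
```

Call:
send_rows:
  steps:
    - [[0,0,0.0003],0]
    - [[0,0,0.0006],0]
    - [[0,0,0.0009],0]
    - [[0,0,0.0012],0]
    - [[0,0,0.0015],0]
    - [[0,0,0.0018],0]
    - [[0,0,0.002],0]
    - [[0,0,0.002],0]

```text
clock: 6.2
position: [0.6904, 0.1503, 0.1021]
ee_rot: [0.987, -0.161, -0.0, -0.0]
ft_force: [0.2, 0.1, 0.5]
grip_width: -0.001
```

Run:
```python
from h import *
from workcell import manip
p,d=manip.camera("scene"); cv2.imwrite("pics/s2.png",cv2.resize(p[235:390,270:455,::-1],None,fx=3.8,fy=3.8,interpolation=2))
goto(manip.get_obs(),[.6906,.150,.107],-19)
```

```text
t 6.25 pos [0.6904 0.1503 0.1021] jaw -18.56477195564902 tz [-0.      0.0001 -1.    ] F [ 0.3058 -0.1377 -0.1622] w -0.0005732069478036636 q [-0.5379  0.5864  0.3885  1.3431 -0.2224  1.2546 -0.4632]
shift [ 0.0003  0.0002 -0.0049] spin 0.007596162370940728
```

View pics/s2.png

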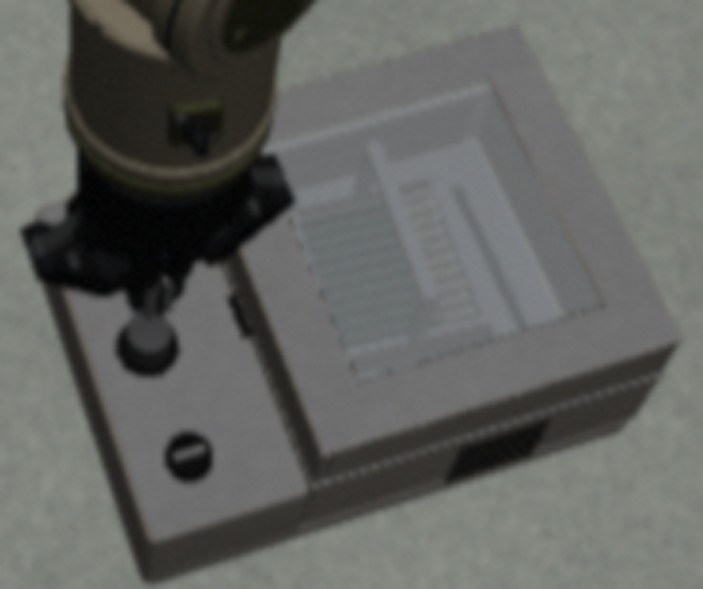

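Run:
```python
from h import *
for n in ("scene0","top0"):
    p,d,K,T=load(n)
    for X in ([.6904,.1503,.1021],[.6904,.1503,.1068],[.6906,.150,.085]):
        c=T[:3,:3].T@(np.array(X)-T[:3,3]); print(n,X,K[0,0]*c[0]/-c[2]+K[0,2],K[1,1]*c[1]/c[2]+K[1,2])
p,d,K,T=load("scene0");W=cloud(d,K,T);print(W[314:330:2,302:320:2,2]); print(ray([[309.5,321.3],[312,314]],.1068,K,T))
from workcell import manip
p,d=manip.camera("scene");W=cloud(d,K,T);print(W[306:330:2,302:320:2,2]); print(W[306:330:2,302:320:2,0]);
p,d=manip.camera("top");cv2.imwrite("pics/t2.png",cv2.resize(p[110:200,90:230,::-1],None,fx=5,fy=5,interpolation=2))
```

```text
scene0 [0.6904, 0.1503, 0.1021] 307.99631674878253 322.25701435480875
scene0 [0.6904, 0.1503, 0.1068] 308.0865843934394 321.2612490810894
scene0 [0.6906, 0.15, 0.085] 307.49782184996343 325.7557908908643
top0 [0.6904, 0.1503, 0.1021] 176.04778666019683 146.7358564150955
top0 [0.6904, 0.1503, 0.1068] 175.6292933191145 146.14137553656127
top0 [0.6906, 0.15, 0.085] 177.66023462494758 148.77472744168443
[[0.0837 0.0854 0.0854 0.085  0.0817 0.0851 0.086  0.085  0.0831]
 [0.0842 0.0852 0.0888 0.1075 0.1088 0.086  0.0862 0.0852 0.0879]
 [0.0835 0.1076 0.1091 0.1076 0.107  0.1079 0.0874 0.088  0.0864]
 [0.0855 0.1103 0.1081 0.1072 0.1097 0.1083 0.1072 0.0842 0.0833]
 [0.0853 0.1061 0.1103    nan 0.1102 0.1079 0.1111 0.0868 0.0826]
 [0.0885 0.1094 0.1099 0.108  0.1045 0.1075 0.1042 0.0895    nan]
 [0.0883 0.1013 0.1056 0.1072 0.1054 0.1053 0.0962 0.0885 0.0848]
 [0.0862 0.088  0.0972 0.1038 0.1025 0.1007 0.0863 0.0863 0.0875]]
[[0.6883 0.152  0.1068]
 [0.6752 0.143  0.1068]]
[[0.1947 0.2012 0.2161 0.2135 0.2078 0.1786 0.194  0.1882 0.1904]
 [0.1881 0.184  0.1916 0.1903 0.1889 0.1823 0.1865 0.
[... 766 characters left out ...]
998 0.6965 0.6916 0.6901 0.6868 0.6776]
 [0.7008 0.7038 0.7041 0.7012 0.6964 0.6923 0.6888 0.6813 0.6539]
 [0.6824 0.7043 0.6997 0.6979 0.6958 0.6913 0.6878 0.6809 0.6571]
 [0.6843 0.703  0.6999 0.698  0.6949 0.6909 0.6878 0.6621 0.6583]
 [0.6871 0.6838 0.6805 0.6983 0.6945 0.6907 0.6872 0.6655 0.6619]
 [0.6902 0.693  0.6897 0.6977 0.6819 0.6799 0.6704 0.6674 0.6643]
 [0.6921 0.6952 0.6918 0.6892 0.6864 0.6832 0.6802 0.6706 0.6679]
 [0.6949 0.6974 0.6949 0.6904 0.688  0.685  0.6813 0.6732 0.669 ]
 [0.6977 0.7004 0.6965 0.6941 0.6913 0.6876 0.6846 0.6761 0.6721]
 [0.6998 0.7006 0.6991 0.6969 0.6935 0.6899 0.6841 0.6779 0.6736]
 [0.7032 0.7015 0.6993 0.6968 0.6943 0.6904 0.6832 0.6813 0.6777]]
```

View pics/t2.png

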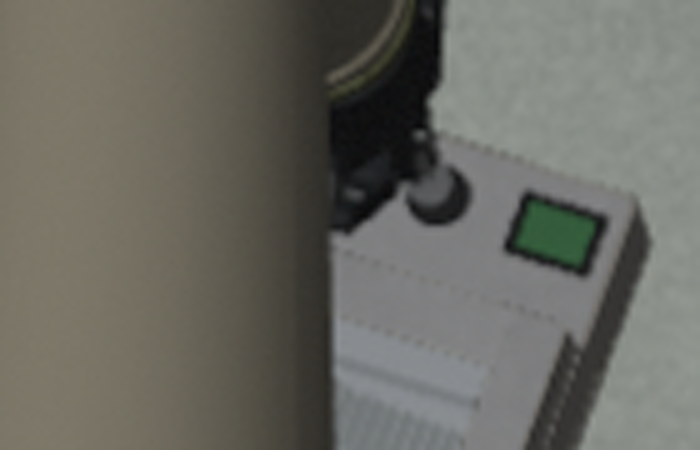

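Run:
```python
from h import *
from workcell import manip
p,d=manip.camera("scene");np.savez("s3.npz",p=p,d=d)
a=cv2.convertScaleAbs(p[270:345,270:350,::-1],alpha=2.2); cv2.imwrite("pics/s3.png",cv2.resize(a,None,fx=7.5,fy=7.5,interpolation=cv2.INTER_NEAREST))
_,_,K,T=load("scene0");W=cloud(d,K,T)
for r in range(296,330,2): print(r,W[r,308].round(4),W[r,311].round(4), W[r,314].round(4))
```

```text
296 [0.7174 0.1742 0.2868] [0.7139 0.1774 0.2879] [0.7101 0.1803 0.288 ]
298 [0.7168 0.174  0.2785] [0.7137 0.1776 0.2807] [0.7097 0.1803 0.2805]
300 [0.7082 0.1648 0.2452] [0.7137 0.1781 0.2745] [0.7094 0.1805 0.2731]
302 [0.7046 0.1613 0.2273] [0.699  0.1626 0.2226] [0.6878 0.1582 0.2012]
304 [0.7048 0.1619 0.2208] [0.6995 0.1637 0.2172] [0.6888 0.1598 0.1969]
306 [0.704  0.1614 0.2109] [0.6997 0.1644 0.2107] [0.6896 0.1612 0.1922]
308 [0.7001 0.1576 0.1913] [0.6945 0.1592 0.1869] [0.6896 0.1617 0.1848]
310 [0.7005 0.1584 0.1849] [0.6938 0.159  0.1772] [0.6883 0.1609 0.1735]
312 [0.6973 0.1554 0.1669] [0.6926 0.1582 0.1657] [0.6884 0.1616 0.1663]
314 [0.6982 0.1568 0.1619] [0.6925 0.1587 0.1578] [0.6868 0.1605 0.1536]
316 [0.6974 0.1564 0.1514] [0.6935 0.1602 0.1531] [0.6867 0.161  0.1456]
318 [0.6971 0.1566 0.1426] [0.6822 0.1488 0.1081] [0.6705 0.1448 0.085 ]
320 [0.6898 0.1491 0.1097] [0.6838 0.151  0.1051] [0.6806 0.1559 0.1097]
322 [0.6923 0.1524 0.1098] [0.6869 0.1548 0.1068] [0.6824 0.1583 0.1073]
324 [0.6946 0.1554 0.1093] [0.689  0.1577 0.1058] [0.6846 0.1613 0.1065]
326 [0.6966 0.1581 0.1077] [0.6924 0.1618 0.1087] [0.6839 0.1611 0.0956]
328 [0.6974 0.1594 0.1018] [0.6929 0.1629 0.1022] [0.6833 0.1612 0.0852]
```

View pics/s3.png

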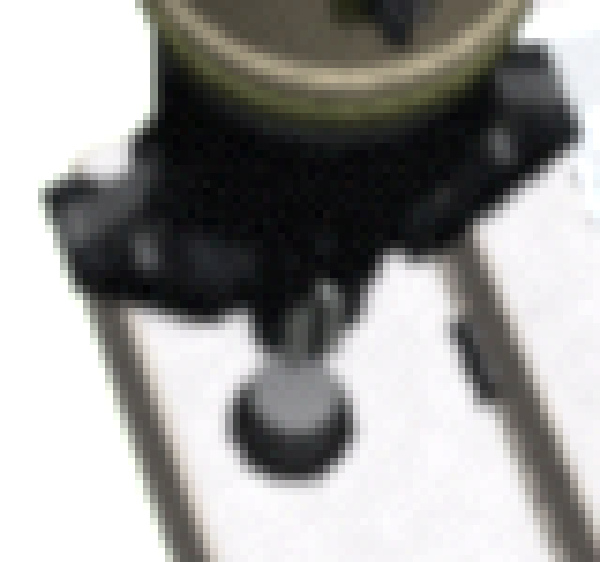

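Force reads zero although the reported TCP is 5 mm below the measured button top. In the scene crop the visible fingertip also ends about 35 mm above the button, around z = 0.14. So reported TCP height and camera disagree. I'll trust touch and sight and go down in steps smaller than the button travel.

Call:
send_rows:
  steps:
    - [[0,0,0.0007],0]
    - [[0,0,0.0014],0]
    - [[0,0,0.0021],0]
    - [[0,0,0.0028],0]
    - [[0,0,0.0035],0]
    - [[0,0,0.0042],0]
    - [[0,0,0.0045],0]
    - [[0,0,0.0045],0]

```text
clock: 7.4
position: [0.6904, 0.1503, 0.0976]
ee_rot: [0.987, -0.161, -0.0, -0.0]
ft_force: [-0.1, 0.1, -0.2]
grip_width: 0.0
```

```bash
cat > tip.py <<'E'
from h import *
from workcell import manip
p,d=manip.camera("scene")
_,_,K,T=load("scene0");W=cloud(d,K,T)
for r in range(310,328,1): print(r,W[r,306].round(4),W[r,309].round(4),W[r,312].round(4))
o=manip.get_obs();print(o["clock"],o["position"],o["ft_force"],o["grip_width"])
E
python3 tip.py
```

```text
310 [0.7037 0.1568 0.1861] [0.6984 0.1588 0.1828] [0.6915 0.1591 0.1744]
311 [0.7037 0.1569 0.1822] [0.6986 0.1592 0.1797] [0.6922 0.1602 0.173 ]
312 [0.7034 0.1568 0.1773] [0.6975 0.1582 0.1722] [0.6917 0.1599 0.1676]
313 [0.6998 0.1531 0.1618] [0.6964 0.1573 0.1648] [0.6909 0.1592 0.161 ]
314 [0.6987 0.152  0.1541] [0.6966 0.1577 0.1614] [0.6918 0.1606 0.1603]
315 [0.6985 0.152  0.1493] [0.6971 0.1586 0.1594] [0.6912 0.1602 0.1544]
316 [0.6995 0.1533 0.1485] [0.6972 0.1588 0.1555] [0.6902 0.1594 0.1473]
317 [0.6885 0.1412 0.1074] [0.6967 0.1586 0.15  ] [0.6909 0.1603 0.1454]
318 [0.6905 0.1437 0.1101] [0.6959 0.158  0.1434] [0.6808 0.15   0.1085]
319 [0.692  0.1456 0.1109] [0.686  0.1475 0.1062] [0.6823 0.1518 0.1092]
320 [0.6922 0.1461 0.1073] [0.6878 0.1497 0.1079] [0.6827 0.1526 0.1065]
321 [0.6939 0.1483 0.1091] [0.6892 0.1515 0.1087] [0.6839 0.1541 0.1063]
322 [0.6946 0.1493 0.1072] [0.69   0.1526 0.1071] [0.6856 0.1562 0.1078]
323 [0.6949 0.1498 0.1039] [0.6913 0.1543 0.1073] [0.6866 0.1575 0.1068]
324 [0.697  0.1523 0.1068] [0.6923 0.1557 0.1066] [0.6879 0.1593 0.1073]
325 [0.6976 0.1533 0.1048] [0.6935 0.1571 0.1062] [0.6899 0.1617 0.1099]
326 [0.699  0.1551 0.1053] [0.6957 0.1598 0.1097] [0.6898 0.1617 0.105 ]
327 [0.6993 0.1557 0.1021] [0.6962 0.1606 0.107 ] [0.6897 0.162  0.1006]
7.45 [0.6904 0.1503 0.0976] [-0.1553 -0.1905 -0.3515] -0.0018592312612880524
```

Run:
```python
from h import *
from workcell import manip
p,d=manip.camera("scene");np.savez("s4.npz",p=p,d=d)
_,_,K,T=load("scene0");W=cloud(d,K,T); f=np.load("s3.npz"); V=cloud(f["d"],K,T)
for r in range(312,322): print(r,V[r,303:317:2,2],W[r,303:317:2,2])
# shift by template
g=lambda q:cv2.cvtColor(q,cv2.COLOR_RGB2GRAY)
a=g(f["p"]);b=g(p); t=a[230:315,280:345]; r=cv2.matchTemplate(b[225:325,275:350],t,cv2.TM_CCOEFF_NORMED); print(cv2.minMaxLoc(r))
a=cv2.convertScaleAbs(p[270:345,270:350,::-1],alpha=2.2); cv2.imwrite("pics/s4.png",cv2.resize(a,None,fx=7.5,fy=7.5,interpolation=cv2.INTER_NEAREST))
```

```text
312 [0.1587 0.1677 0.164  0.1715 0.1657 0.1671 0.1621] [   nan 0.1658 0.1757 0.1692 0.17   0.1653 0.1629]
313 [0.1521 0.1613 0.1607 0.1664 0.164  0.1614 0.1574] [0.1529 0.1649 0.1595 0.168  0.1646 0.1645 0.1603]
314 [0.0851 0.159  0.1576 0.1625 0.1578 0.1595 0.0835] [0.1504 0.1583 0.1574 0.1628 0.1622 0.1565 0.145 ]
315 [0.0882 0.1519 0.1512 0.1606 0.1533 0.155  0.0867] [0.0863 0.1527 0.1499 0.1566 0.1554 0.1521 0.0861]
316 [0.0872 0.1483 0.144  0.157  0.1531 0.1479 0.0859] [0.085  0.1487 0.1465 0.1557 0.1489 0.1448 0.0845]
317 [0.0864 0.1082 0.1058 0.1497 0.1458 0.0845 0.0869] [0.0877 0.1433 0.1395 0.1482 0.1458 0.1394 0.0865]
318 [0.0851 0.1103 0.1075 0.1081 0.1081 0.105  0.0829] [0.0845 0.1096 0.1052 0.1425 0.1418 0.1061 0.083 ]
319 [0.0862 0.1084 0.1066 0.1115 0.1069 0.106  0.0827] [0.0862 0.109  0.108  0.1064 0.1065 0.1087 0.0866]
320 [0.108  0.1072 0.109  0.107  0.1051 0.1094 0.0887] [0.1066 0.1084 0.1079 0.1095 0.1065 0.1094 0.0855]
321 [0.1076 0.1047 0.1075 0.1097 0.1044 0.1077 0.0841] [0.1084 0.1087 0.1088 0.1081 0.1117 0.1092 0.0841]
(0.32628732919692993, 0.9943892955780029, (10, 15), (5, 6))
```

View pics/s4.png

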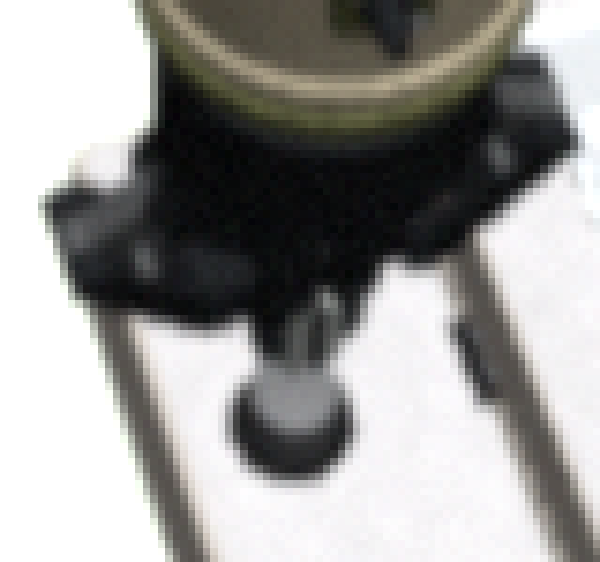

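Call:
send_rows:
  steps:
    - [[0,0,0.0007],0]
    - [[0,0,0.0014],0]
    - [[0,0,0.0021],0]
    - [[0,0,0.0028],0]
    - [[0,0,0.0035],0]
    - [[0,0,0.0042],0]
    - [[0,0,0.0045],0]
    - [[0,0,0.0045],0]

```text
clock: 8.5
position: [0.6904, 0.1503, 0.0931]
ee_rot: [0.987, -0.161, -0.0, -0.0]
ft_force: [0.4, 0.3, -0.8]
grip_width: 0.002
```

Call:
send_rows:
  steps:
    - [[0,0,0.0007],0]
    - [[0,0,0.0014],0]
    - [[0,0,0.0021],0]
    - [[0,0,0.0028],0]
    - [[0,0,0.0035],0]
    - [[0,0,0.0042],0]
    - [[0,0,0.0045],0]
    - [[0,0,0.0045],0]

```text
clock: 9.5
position: [0.6904, 0.1502, 0.0886]
ee_rot: [0.987, -0.161, -0.0, -0.0]
ft_force: [0.6, -0.1, -1.2]
grip_width: -0.001
```

Call:
send_rows:
  steps:
    - [[0,0,0.0015],0]
    - [[0,0,0.003],0]
    - [[0,0,0.0045],0]
    - [[0,0,0.006],0]
    - [[0,0,0.0075],0]
    - [[0,0,0.009],0]
    - [[0,0,0.01],0]
    - [[0,0,0.01],0]

```text
clock: 10.5
position: [0.6904, 0.1503, 0.0785]
ee_rot: [0.987, -0.161, -0.0, -0.0]
ft_force: [-0.2, -0.1, 0.6]
grip_width: 0.001
```

Run:
```python
from h import *
from workcell import manip
p,d=manip.camera("scene")
_,_,K,T=load("scene0");W=cloud(d,K,T)
for r in range(314,326): print(r,W[r,303:317:2,2])
o=manip.get_obs();print(o["clock"],o["position"],o["ft_force"],o["grip_width"])
a=cv2.convertScaleAbs(p[270:345,270:350,::-1],alpha=2.2); cv2.imwrite("pics/s5.png",cv2.resize(a,None,fx=7.5,fy=7.5,interpolation=cv2.INTER_NEAREST))
```

```text
314 [0.1601 0.1708 0.1655 0.1653 0.1516 0.1578 0.1451]
315 [0.1492 0.1665 0.1649 0.1646 0.1566 0.1497 0.1394]
316 [0.1415 0.1626 0.1612 0.1544 0.1501 0.1458 0.135 ]
317 [0.14   0.1441 0.1433 0.1511 0.1435 0.1428 0.1296]
318 [0.1371 0.1428 0.1389 0.1448 0.1411 0.1356 0.1261]
319 [0.1323 0.135  0.1297 0.1391 0.1381 0.1343 0.0862]
320 [0.1082 0.1297 0.1291 0.1346 0.1335 0.1279 0.0828]
321 [0.1074 0.1247 0.1236 0.1297 0.1267 0.1242 0.086 ]
322 [0.1055 0.1074 0.1235 0.1263 0.1229 0.1082 0.0884]
323 [0.1084 0.1101 0.11   0.1074 0.1061 0.1105 0.084 ]
324 [0.1023 0.1102 0.1069 0.1081 0.1078 0.1066 0.0838]
325 [0.0951 0.107  0.1084 0.1102 0.111  0.1052 0.0872]
10.55 [0.6904 0.1503 0.0786] [ 1.1847 -0.1624  0.2075] -0.00013010663849369702
```

View pics/s5.png

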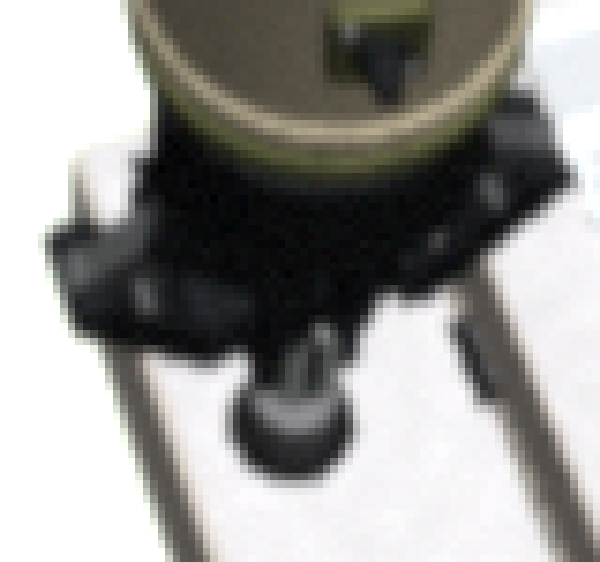

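Run:
```python
from h import *
from workcell import manip
_,_,K,T=load("scene0")
p,d=manip.camera("scene");W=cloud(d,K,T)
c=np.array([.6904,.1503]);a=np.radians(-19);f=np.array([np.cos(a),np.sin(a)]);s=np.array([-f[1],f[0]])
m=np.isfinite(W[...,2])&(W[...,2]>.115)&(W[...,2]<.4)
P=W[m]; u=(P[:,:2]-c)@f; v=(P[:,:2]-c)@s; k=(abs(u)<.09)&(abs(v)<.06)&~((u<-.05)&(P[:,2]<.145))
P,u,v=P[k],u[k],v[k]
for lo in np.arange(.115,.36,.01):
    q=(P[:,2]>=lo)&(P[:,2]<lo+.01)
    if q.sum(): print(round(lo,3),q.sum(),"u",np.percentile(u[q],[1,99]),"v",np.percentile(v[q],[1,99]))
```

```text
0.115 8 u [-0.0113  0.0066] v [0.0045 0.0095]
0.125 30 u [-0.0141  0.0119] v [-0.0037  0.0101]
0.135 33 u [-0.0139  0.0122] v [-0.0016  0.0102]
0.145 20 u [-0.0123  0.0118] v [0.0019 0.0106]
0.155 34 u [-0.0201  0.025 ] v [-0.0009  0.0122]
0.165 126 u [-0.034  0.034] v [-0.0089  0.0118]
0.175 78 u [-0.0418  0.0408] v [-0.0066  0.0152]
0.185 116 u [-0.0501  0.0492] v [-0.0029  0.0163]
0.195 113 u [-0.0592  0.0568] v [0.0018 0.0169]
0.205 245 u [-0.0616  0.0601] v [-0.0135  0.0177]
0.215 88 u [-0.0536  0.0501] v [-0.0058  0.0194]
0.225 52 u [-0.0428  0.0406] v [-0.0092  0.0107]
0.235 19 u [0.0316 0.037 ] v [-0.0059  0.0095]
0.245 72 u [-0.0268  0.0362] v [-0.0042  0.0362]
0.255 111 u [-0.0298  0.0359] v [-0.0052  0.0363]
0.265 119 u [-0.0306  0.0362] v [-0.0034  0.0363]
0.275 121 u [-0.0246  0.0362] v [-0.0038  0.0367]
0.285 106 u [-0.0212  0.0339] v [0.0105 0.0362]
0.295 1 u [0.0297 0.0297] v [0.026 0.026]
0.305 171 u [-0.0351  0.0414] v [-0.0051  0.0414]
0.315 108 u [-0.0306  0.0415] v [-0.0033  0.0421]
0.325 252 u [-0.0403  0.0409] v [-0.018   0.0414]
0.335 145 u [-0.031   0.0395] v [-0.0068  0.0394]
0.345 128 u [-0.0324  0.0395] v [-0.0058  0.0419]
0.355 155 u [-0.0316  0.0397] v [-0.0073  0.0524]
```

Call:
send_rows:
  steps:
    - [[0.001,0,0.002],0]
    - [[0.002,0,0.004],0]
    - [[0.003,0,0.006],0]
    - [[0.004,0,0.008],0]
    - [[0.004,0,0.0095],0]
    - [[0.004,0,0.0105],0]
    - [[0.004,0,0.011],0]
    - [[0.004,0,0.011],0]

```text
clock: 11.6
position: [0.6943, 0.149, 0.0679]
ee_rot: [0.987, -0.161, 0.0, -0.0]
ft_force: [-2.6, -0.7, 3.3]
grip_width: -0.002
```

Run:
```python
from h import *
from workcell import manip
p,d=manip.camera("scene")
a=cv2.convertScaleAbs(p[270:345,270:350,::-1],alpha=2.2); cv2.imwrite("pics/s6.png",cv2.resize(a,None,fx=7.5,fy=7.5,interpolation=cv2.INTER_NEAREST))
for k in range(2):
    manip.camera("top"); o=manip.get_obs(); print(o["clock"],o["position"],o["ft_force"])
```

```text
11.7 [0.6942 0.149  0.0679] [-0.8828 -0.9453  4.5057]
11.75 [0.6942 0.149  0.0678] [-1.6639 -0.9049  4.4069]
```

View pics/s6.png

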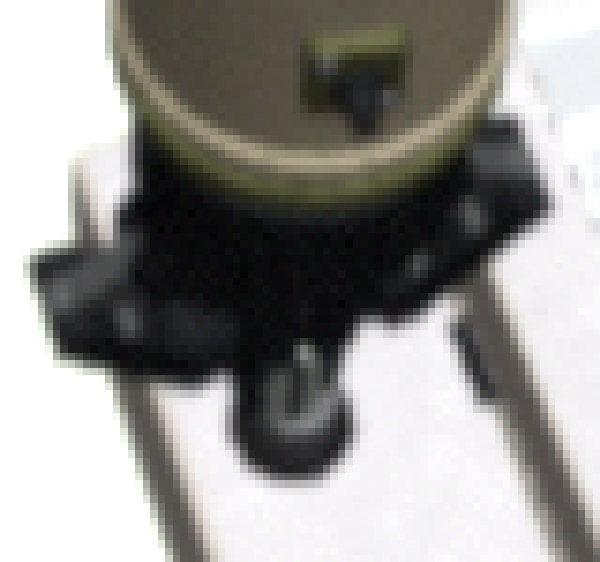

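Call:
send_rows:
  steps:
    - [[0,0,0.0003],0]
    - [[0,0,0.0006],0]
    - [[0,0,0.0009],0]
    - [[0,0,0.0012],0]
    - [[0,0,0.0015],0]
    - [[0,0,0.0018],0]
    - [[0,0,0.002],0]
    - [[0,0,0.002],0]

```text
clock: 12.75
position: [0.6943, 0.149, 0.0657]
ee_rot: [0.987, -0.161, 0.0, -0.0]
ft_force: [-1.7, -1.0, 5.3]
grip_width: -0.002
```

Run:
```python
from h import *
from workcell import manip
o=manip.get_obs(); print(o["clock"],o["position"],o["ft_force"])
for k in range(2):
    manip.camera("top"); o=manip.get_obs(); print(o["clock"],o["position"],o["ft_force"])
```

```text
12.75 [0.6943 0.149  0.0657] [-1.728  -0.9714  5.2798]
12.8 [0.6942 0.149  0.0657] [-2.2532 -0.8342  5.5905]
12.85 [0.6943 0.149  0.0657] [-2.059  -1.493   5.4701]
```

Call:
send_rows:
  steps:
    - [[0,0,0.0002],0]
    - [[0,0,0.0004],0]
    - [[0,0,0.0006],0]
    - [[0,0,0.0008],0]
    - [[0,0,0.001],0]
    - [[0,0,0.001],0]
    - [[0,0,0.001],0]
    - [[0,0,0.001],0]

```text
clock: 13.85
position: [0.6943, 0.1489, 0.0648]
ee_rot: [0.987, -0.161, 0.0, -0.0]
ft_force: [-2.1, -1.3, 6.3]
grip_width: 0.0
```

```bash
cat > f.py <<'E'
from h import *
from workcell import manip
o=manip.get_obs(); print(o["clock"],o["position"],o["ft_force"])
for k in range(2):
    p,d=manip.camera("scene"); o=manip.get_obs(); print(o["clock"],o["position"],o["ft_force"])
_,_,K,T=load("scene0");W=cloud(d,K,T); print("lid z",np.nanmedian(W[300:330,430:436,2]),np.nanmedian(W[338:346,350:358,2]))
E
python3 f.py
```

```text
13.85 [0.6943 0.1489 0.0648] [-2.145  -1.2646  6.3274]
13.9 [0.6943 0.1489 0.0648] [-2.2077 -0.7985  6.1854]
13.95 [0.6943 0.149  0.0648] [-2.0766 -0.8797  5.0198]
lid z 0.13737278753496462 0.13720605210059816
```

Close to the release force, with the lid still shut. I'll use 0.5 mm steps.

Call:
send_rows:
  steps:
    - [[0,0,0.0001],0]
    - [[0,0,0.0002],0]
    - [[0,0,0.0003],0]
    - [[0,0,0.0004],0]
    - [[0,0,0.0005],0]
    - [[0,0,0.0005],0]
    - [[0,0,0.0005],0]
    - [[0,0,0.0005],0]

```text
clock: 14.95
position: [0.6943, 0.149, 0.0644]
ee_rot: [0.987, -0.161, 0.0, -0.0]
ft_force: [-3.1, 0.2, 6.2]
grip_width: -0.0
```

```bash
python3 f.py
```

```text
14.95 [0.6943 0.149  0.0644] [-3.0564  0.1623  6.2222]
15.0 [0.6943 0.149  0.0644] [-2.5111 -1.6061  5.6436]
15.05 [0.6943 0.149  0.0644] [-1.6603 -0.3679  6.696 ]
lid z 0.13762762746689128 0.13792083503675873
```

Call:
send_rows:
  steps:
    - [[0,0,0.0001],0]
    - [[0,0,0.0002],0]
    - [[0,0,0.0003],0]
    - [[0,0,0.0004],0]
    - [[0,0,0.0005],0]
    - [[0,0,0.0005],0]
    - [[0,0,0.0005],0]
    - [[0,0,0.0005],0]

```text
clock: 16.05
position: [0.6943, 0.149, 0.0639]
ee_rot: [0.987, -0.161, 0.0, -0.0]
ft_force: [-2.6, -1.3, 6.5]
grip_width: -0.004
```

```bash
python3 f.py
```

```text
16.05 [0.6943 0.149  0.0639] [-2.5755 -1.3222  6.4749]
16.1 [0.6943 0.149  0.0639] [-1.9141  0.1037  6.7006]
16.15 [0.6943 0.149  0.0639] [-1.8206 -0.677   5.5966]
lid z 0.13787900886367177 0.13755382867585064
```

Call:
send_rows:
  steps:
    - [[0,0,0.0001],0]
    - [[0,0,0.0002],0]
    - [[0,0,0.0003],0]
    - [[0,0,0.0004],0]
    - [[0,0,0.0005],0]
    - [[0,0,0.0005],0]
    - [[0,0,0.0005],0]
    - [[0,0,0.0005],0]

```text
clock: 17.15
position: [0.6943, 0.149, 0.0634]
ee_rot: [0.987, -0.161, 0.0, -0.0]
ft_force: [-2.2, -1.9, 5.4]
grip_width: 0.001
```

```bash
python3 f.py
```

```text
17.15 [0.6943 0.149  0.0634] [-2.2255 -1.8957  5.3823]
17.2 [0.6943 0.149  0.0634] [-1.5544 -1.417   6.0501]
17.25 [0.6943 0.149  0.0634] [-1.7037 -0.2839  6.4465]
lid z 0.0932076257594332 0.03172869774379522
```

Call:
send_rows:
  steps:
    - [[0.0,0,-0.003],0]
    - [[0.004,0,-0.01],0]
    - [[0.01,0,-0.025],0]
    - [[0.01,0,-0.045],0]
    - [[0.01,0,-0.07],0]
    - [[0.01,0,-0.095],0]
    - [[0.01,0,-0.11],0]
    - [[0.01,0,-0.11],0]
  hand: 1

```text
clock: 18.25
position: [0.7043, 0.1459, 0.1747]
ee_rot: [0.987, -0.161, 0.001, -0.001]
ft_force: [0.5, 0.6, -0.9]
grip_width: 1.001
```

Run:
```python
from h import *
from workcell import manip
for n in("scene","top"):
    p,d=manip.camera(n); i=manip.camera_info(n)
    cv2.imwrite(f"pics/{n}7.png",p[:,:,::-1]); np.savez(f"{n}7.npz",p=p,d=d,K=i["intrinsics"],T=i["pose"])
goto(manip.get_obs(),[.6906,.150,.107],-19)
```

```text
t 18.35 pos [0.7033 0.1458 0.1723] jaw -18.562829495010995 tz [-0.001  -0.0001 -1.    ] F [-0.0887  0.8491 -0.6333] w 0.9982274510373009 q [-0.5209  0.5729  0.4025  1.2148 -0.2174  1.3964 -0.4627]
shift [-0.0133  0.      0.0653] spin 0.007630064704664564
```

View pics/scene7.png

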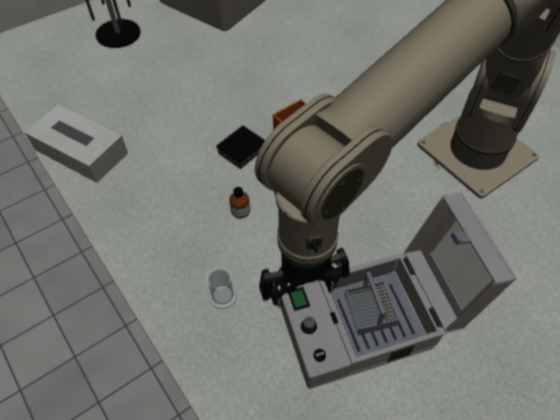

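View pics/top7.png

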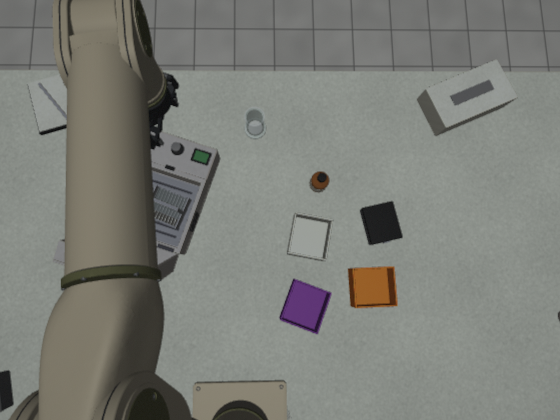

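The lid stands open. The rack is visible in the scene view around (370,300). Next I'll measure its handle.

Run:
```python
from h import *
c0=np.array([.551,.198])+.029*np.array([.9455,-.3256]) # dryer origin
f=np.array([.9455,-.3256]);s=np.array([.3256,.9455])
for n in("scene7","top7"):
    p,d,K,T=load(n);W=cloud(d,K,T)
    u=(W[...,:2]-c0)@f; v=(W[...,:2]-c0)@s
    ch=(abs(u)<.08)&(abs(v)<.083)
    h,e=np.histogram(W[ch][:,2],bins=np.arange(.02,.14,.006)); print(n,list(zip(e.round(3).tolist(),h.tolist())))
    m=ch&(W[...,2]>.108)&(W[...,2]<.127)
    q=W[m]; r=cv2.minAreaRect(q[:,:2].astype(np.float32)*1000); print(len(q),np.median(q[:,2]),r,cv2.boxPoints(r).round(0).tolist())
    l=cv2.fitLine(q[:,:2].astype(np.float32),cv2.DIST_HUBER,0,.01,.01).ravel();print("line",l,np.degrees(np.arctan2(l[1],l[0])))
    m2=ch&(W[...,2]>.058)&(W[...,2]<.07);q=W[m2];r=cv2.minAreaRect(q[:,:2].astype(np.float32)*1000);print("slides",len(q),r)
p=cv2.imread("pics/scene7.png")[250:380,320:450]; cv2.imwrite("pics/s8.png",cv2.resize(cv2.convertScaleAbs(p,alpha=1.6),None,fx=4.5,fy=4.5,interpolation=2))
```

```text
scene7 [(0.02, 3), (0.026, 1056), (0.032, 788), (0.038, 135), (0.044, 367), (0.05, 411), (0.056, 628), (0.062, 188), (0.068, 15), (0.074, 14), (0.08, 438), (0.086, 620), (0.092, 84), (0.098, 12), (0.104, 15), (0.11, 88), (0.116, 140), (0.122, 1), (0.128, 0)]
236 0.11654164080397639 ((549.6007080078125, 182.11398315429688), (92.96585083007812, 10.008119583129883), 67.62931060791016) [[527.0, 141.0], [537.0, 137.0], [572.0, 223.0], [563.0, 227.0]]
line [0.392  0.92   0.5498 0.1804] 66.92211
slides 633 ((548.5335083007812, 172.57054138183594), (116.3714599609375, 95.14167785644531), 71.43739318847656)
top7 [(0.02, 8), (0.026, 700), (0.032, 310), (0.038, 196), (0.044, 197), (0.05, 210), (0.056, 320), (0.062, 75), (0.068, 27), (0.074, 24), (0.08, 210), (0.086, 289), (0.092, 32), (0.098, 1), (0.104, 3), (0.11, 37), (0.116, 67), (0.122, 0), (0.128, 0)]
105 0.11658242035329913 ((545.5230712890625, 167.6874542236328), (62.78590393066406, 8.969303131103516), 67.28883361816406) [[529.0, 140.0], [538.0, 137.0], [562.0, 195.0], [554.0, 198.0]]
line [0.3822 0.9241 0.5449 0.1667] 67.527275
slides 308 ((568.4718627929688, 177.03326416015625), (130.10031127929688, 123.87203979492188), 71.33828735351562)
```

View pics/s8.png

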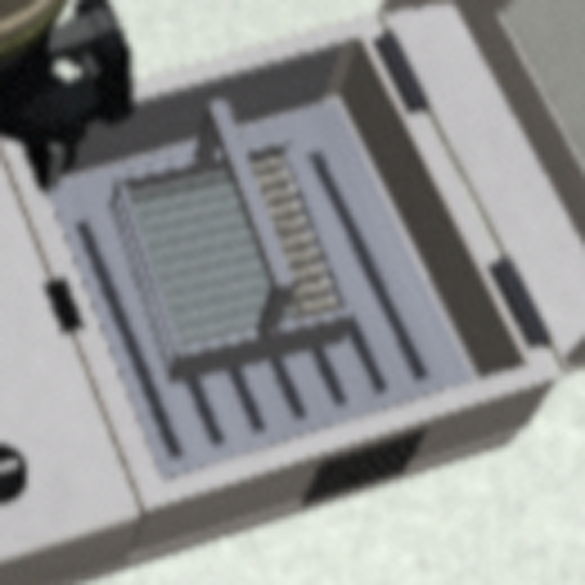

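Run:
```python
from h import *
from workcell import manip
goto(manip.get_obs(),[.550,.1818,.085],-22.7)
```

```text
t 18.35 pos [0.7033 0.1458 0.1723] jaw -18.562829495010995 tz [-0.001  -0.0001 -1.    ] F [-0.0887  0.8491 -0.6333] w 0.9982274510373009 q [-0.5209  0.5729  0.4025  1.2148 -0.2174  1.3964 -0.4627]
shift [-0.1567  0.0147  0.0875] spin 0.07220724702845456
```

Call:
send_rows:
  steps:
    - [[-0.03,0.003,0],0.02]
    - [[-0.075,0.007,0],0.04]
    - [[-0.12,0.011,0],0.06]
    - [[-0.15,0.014,0.01],0.072]
    - [[-0.1567,0.0147,0.035],0.072]
    - [[-0.1567,0.0147,0.065],0.072]
    - [[-0.1567,0.0147,0.085],0.072]
    - [[-0.1567,0.0147,0.088],0.072]

```text
clock: 19.35
position: [0.5489, 0.1812, 0.083]
ee_rot: [0.98, -0.197, -0.002, 0.001]
ft_force: [-0.2, 0.4, -0.4]
grip_width: 1.002
```

Run:
```python
from h import *
from workcell import manip
for n in("scene","top"):
    p,d=manip.camera(n); i=manip.camera_info(n)
    cv2.imwrite(f"pics/{n}9.png",p[:,:,::-1]); np.savez(f"{n}9.npz",p=p,d=d,K=i["intrinsics"],T=i["pose"])
goto(manip.get_obs(),[.550,.1818,.0545],-22.7)
p=cv2.imread("pics/scene9.png")[220:380,300:460]; cv2.imwrite("pics/s9.png",cv2.resize(cv2.convertScaleAbs(p,alpha=1.6),None,fx=3.7,fy=3.7,interpolation=2))
```

```text
t 19.45 pos [0.5502 0.1816 0.0848] jaw -22.692186599441786 tz [-0.0008 -0.0005 -1.    ] F [ 0.25   -0.2955  0.8756] w 1.002955986083485 q [-0.7208  0.326   0.3879  1.7343 -0.1355  1.1087 -0.6867]
shift [-0.0002 -0.0002  0.0303] spin 0.0001363695655178538
```

View pics/s9.png

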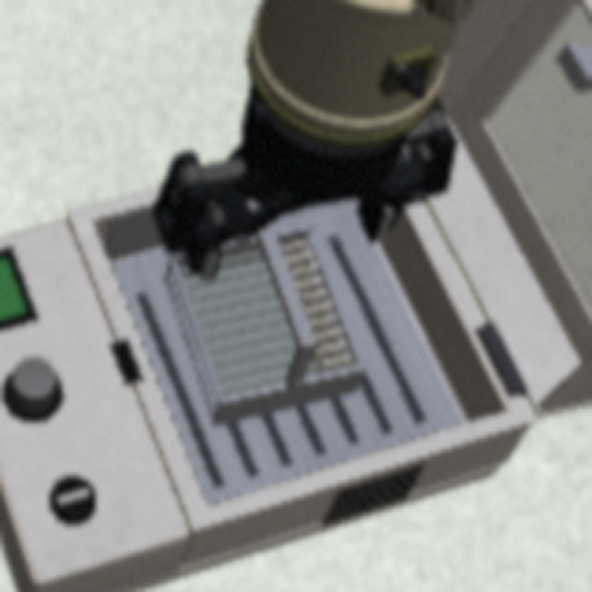

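Run:
```python
from h import *
p,d,K,T=load("scene9");W=cloud(d,K,T)
c=np.array([.5502,.1816]);a=np.radians(-22.7);f=np.array([np.cos(a),np.sin(a)]);s=np.array([-f[1],f[0]])
u=(W[...,:2]-c)@f;v=(W[...,:2]-c)@s
for lo in np.arange(.12,.21,.006):
    q=(W[...,2]>=lo)&(W[...,2]<lo+.006)&(abs(u)<.08)&(abs(v)<.05)
    for sgn in(1,-1):
        k=q&(u*sgn>0.015)
        if k.sum(): print(round(lo,3),sgn,k.sum(),"u",np.percentile(u[k],[2,98]),"v",np.percentile(v[k],[2,98]))
```

```text
0.132 1 1 u [0.0464 0.0464] v [0.0057 0.0057]
0.132 -1 4 u [-0.0462 -0.0448] v [-0.0057  0.0032]
0.138 1 7 u [0.0404 0.0508] v [0.0038 0.0082]
0.138 -1 16 u [-0.0549 -0.0443] v [-0.0131  0.0086]
0.144 1 11 u [0.0426 0.0534] v [-0.0044  0.0083]
0.144 -1 14 u [-0.0577 -0.0446] v [-0.0107  0.0089]
0.15 1 14 u [0.0418 0.0538] v [-0.0018  0.0095]
0.15 -1 16 u [-0.0574 -0.044 ] v [-0.0049  0.0092]
0.156 1 13 u [0.0442 0.0541] v [0.0018 0.0092]
0.156 -1 14 u [-0.0564 -0.044 ] v [-0.0033  0.0091]
0.162 1 14 u [0.0409 0.0539] v [-0.      0.0098]
0.162 -1 10 u [-0.0576 -0.0443] v [0.0019 0.0094]
0.168 1 6 u [0.0436 0.0543] v [0.0034 0.0088]
0.168 -1 9 u [-0.0516 -0.0448] v [0.005  0.0096]
0.174 1 11 u [0.0408 0.0654] v [-0.0076  0.011 ]
0.174 -1 5 u [-0.0647 -0.0452] v [0.0043 0.0088]
0.18 1 30 u [0.0369 0.0696] v [-0.0087  0.011 ]
0.18 -1 24 u [-0.0669 -0.0442] v [-0.0025  0.0116]
0.186 1 70 u [0.0397 0.0723] v [-0.0125  0.0114]
0.186 -1 82 u [-0.0717 -0.0485] v [-0.0115  0.0115]
0.192 1 45 u [0.0281 0.0716] v [-0.0113  0.0149]
0.192 -1 23 u [-0.075  -0.0323] v [-0.009   0.0151]
0.198 1 82 u [0.0242 0.0705] v [-0.0098  0.016 ]
0.198 -1 25 u [-0.0739 -0.0284] v [0.0067 0.0153]
0.204 1 44 u [0.0214 0.0702] v [-0.0127  0.0153]
0.204 -1 32 u [-0.0712 -0.0231] v [-0.      0.0158]
```

Fingertips measured at z≈0.136 and centred over the bar, which confirms a steady ~39 mm offset. Now I'll lower and grip.

Call:
send_rows:
  steps:
    - [[0,0,0.006],0]
    - [[0,0,0.012],0]
    - [[0,0,0.018],0]
    - [[0,0,0.024],0]
    - [[0,0,0.028],0]
    - [[0,0,0.03],0]
    - [[0,0,0.031],0]
    - [[0,0,0.031],0]

```text
clock: 20.45
position: [0.5505, 0.1818, 0.0542]
ee_rot: [0.98, -0.197, 0.0, -0.0]
ft_force: [0.2, -0.2, 0.6]
grip_width: 1.001
```

Call:
send_rows:
  steps:
    - [[0,0,0],0]
    - [[0,0,0],0]
    - [[0,0,0],0]
    - [[0,0,0],0]
    - [[0,0,0],0]
    - [[0,0,0],0]
    - [[0,0,0],0]
    - [[0,0,0],0]
  hand: 0
  force: 50

```text
clock: 21.45
position: [0.5506, 0.1818, 0.0542]
ee_rot: [0.98, -0.197, 0.0, -0.0]
ft_force: [1.8, -0.5, 2.5]
grip_width: 0.094
```

Run:
```python
from h import *
from workcell import manip
p,d=manip.camera("scene")
goto(manip.get_obs(),[.550,.1818,.0545],-22.7)
p=p[220:380,300:460,::-1]; cv2.imwrite("pics/s10.png",cv2.resize(cv2.convertScaleAbs(p,alpha=1.6),None,fx=3.7,fy=3.7,interpolation=2))
```

```text
t 21.5 pos [0.5506 0.1818 0.0542] jaw -22.689870438350805 tz [ 0.0004  0.0002 -1.    ] F [ 0.5018 -0.4455  1.8939] w 0.09025332552928791 q [-0.7131  0.3607  0.3806  1.7612 -0.152   1.0481 -0.6747]
shift [-0.0006  0.0003 -0.0003] spin 0.00017679420256217992
```

View pics/s10.png

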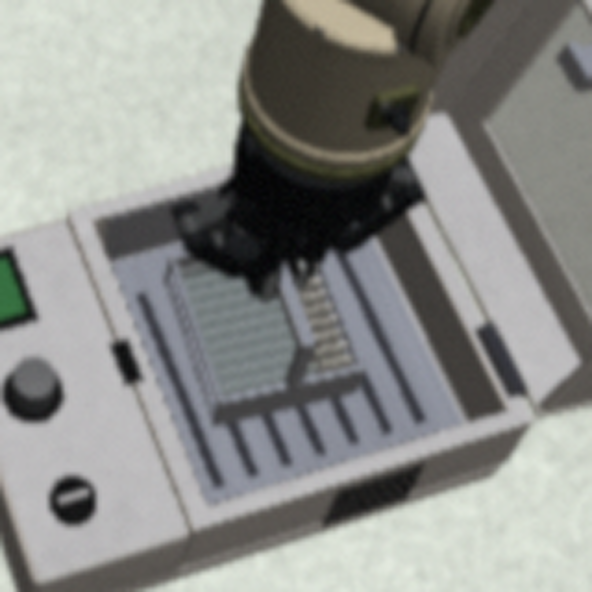

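The bar is held (opening ≈ 8–9 mm). I'll lift straight up.

Call:
send_rows:
  steps:
    - [[0,0,-0.005],0]
    - [[0,0,-0.018],0]
    - [[0,0,-0.034],0]
    - [[0,0,-0.052],0]
    - [[0,0,-0.072],0]
    - [[0,0,-0.092],0]
    - [[0,0,-0.107],0]
    - [[0,0,-0.115],0]

```text
clock: 22.5
position: [0.5508, 0.1819, 0.1704]
ee_rot: [0.98, -0.197, 0.0, -0.0]
ft_force: [-0.2, 0.0, -4.5]
grip_width: 0.095
```

Run:
```python
from h import *
from workcell import manip
p,d=manip.camera("scene");cv2.imwrite("pics/s11.png",p[:,:,::-1])
goto(manip.get_obs(),[.4725,-.1812,.169],-101.4)
```

```text
t 22.55 pos [0.551  0.1819 0.1709] jaw -22.693721322130052 tz [ 0.0016  0.001  -1.    ] F [ 0.4439  1.4443 -3.1816] w 0.0943029379864195 q [-0.7366  0.2491  0.4024  1.6363 -0.1015  1.2749 -0.7119]
shift [0.0677 0.3653 0.0014] spin 1.3736837049210402
```

View pics/s11.png

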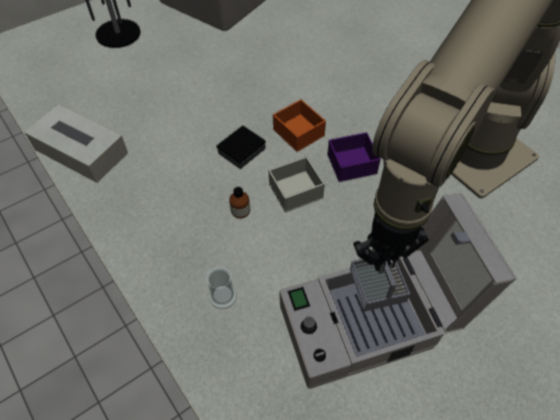

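Call:
send_rows:
  steps:
    - [[0.004,0.02,0],0.05]
    - [[0.011,0.06,0],0.18]
    - [[0.02,0.106,0],0.34]
    - [[0.029,0.154,0],0.5]
    - [[0.037,0.2,0],0.66]
    - [[0.045,0.242,0],0.82]
    - [[0.052,0.28,0],0.96]
    - [[0.056,0.305,0],1.06]

```text
clock: 23.55
position: [0.4827, -0.1241, 0.1685]
ee_rot: [0.744, -0.668, -0.0, 0.0]
ft_force: [0.3, -0.0, -3.8]
grip_width: 0.092
```

Run:
```python
from h import *
from workcell import manip
goto(manip.get_obs(),[.4725,-.1812,.169],-101.4)
```

```text
t 23.55 pos [ 0.4827 -0.1241  0.1685] jaw -83.89208258009764 tz [-0.001   0.0002 -1.    ] F [ 0.2925 -0.0128 -3.7855] w 0.09233536907035385 q [-0.5051  0.0567  0.6975  1.8518 -0.0384  1.2476 -1.2604]
shift [ 0.0557  0.0163 -0.0005] spin 0.3055708041445667
```

Call:
send_rows:
  steps:
    - [[0.015,0.005,0],0.09]
    - [[0.032,0.01,0],0.19]
    - [[0.047,0.014,0],0.27]
    - [[0.056,0.0163,0],0.31]
    - [[0.056,0.0163,0],0.31]
    - [[0.056,0.0163,0],0.31]
    - [[0.056,0.0163,0],0.31]
    - [[0.056,0.0163,0],0.31]

```text
clock: 24.55
position: [0.4748, -0.1783, 0.1691]
ee_rot: [-0.635, 0.772, 0.0, 0.0]
ft_force: [-0.1, 0.0, -2.0]
grip_width: 0.089
```

Run:
```python
from h import *
from workcell import manip
for n in("scene","top"):
    p,d=manip.camera(n); i=manip.camera_info(n)
    cv2.imwrite(f"pics/{n}12.png",p[:,:,::-1]); np.savez(f"{n}12.npz",p=p,d=d,K=i["intrinsics"],T=i["pose"])
goto(manip.get_obs(),[.4725,-.1812,.169],-101.4)
p=cv2.imread("pics/scene12.png")[80:250,210:380]; cv2.imwrite("pics/s12.png",cv2.resize(cv2.convertScaleAbs(p,alpha=1.6),None,fx=3.5,fy=3.5,interpolation=2))
p=cv2.imread("pics/top12.png")[170:300,240:400]; cv2.imwrite("pics/t12.png",cv2.resize(cv2.convertScaleAbs(p,alpha=1.6),None,fx=4,fy=4,interpolation=2))
```

```text
t 24.65 pos [ 0.4748 -0.1785  0.1691] jaw -101.1528885940458 tz [ 0.0001  0.0001 -1.    ] F [-0.6761  0.8298 -3.8004] w 0.092509152094475 q [-0.447   0.0832  0.7635  1.8335 -0.0607  1.2485 -1.4314]
shift [0.0031 0.0017 0.0001] spin 0.004312907653133116
```

View pics/s12.png

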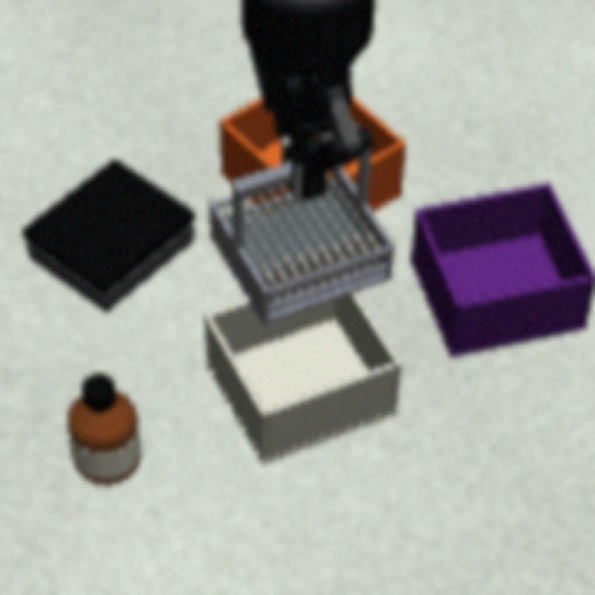

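View pics/t12.png

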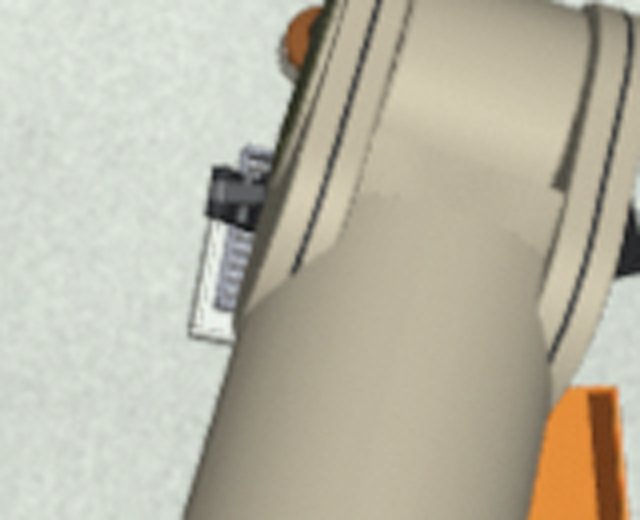

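Run:
```python
from h import *
p,d,K,T=load("scene12");W=cloud(d,K,T); Z=W[...,2]
win=(abs(W[...,0]-.4748)<.1)&(abs(W[...,1]+.1785)<.1)
h,e=np.histogram(Z[win],bins=np.arange(0,.24,.008));print(list(zip(e.round(3).tolist(),h.tolist())))
def rect(m,n):
    q=W[m]; r=cv2.minAreaRect(q[:,:2].astype(np.float32)*1000); print(n,len(q),r)
for lo,hi in((.165,.184),(.172,.184),(.137,.184)): rect(win&(Z>lo)&(Z<hi),("rack",lo))
rect(win&(Z>.051)&(Z<.064),"dish")
q=W[win&(Z>.19)&(Z<.235)]
a=np.radians(-101.15);f=np.array([np.cos(a),np.sin(a)]);s=np.array([-f[1],f[0]])
for nm,mm in(("plates",win&(Z>.137)&(Z<.184)),("upper",win&(Z>.222)&(Z<.236))):
    q=W[mm];u=(q[:,:2]-[.4748,-.1785])@f;v=(q[:,:2]-[.4748,-.1785])@s
    print(nm,len(q),np.percentile(u,[0,1,3,97,99,100]),np.percentile(v,[0,1,3,97,99,100]))
m0=win&(Z>.05)&(Z<.066);_,d0,_,_=load("scene0");W0=cloud(d0,K,T);Z0=W0[...,2]
dd=np.degrees
q=W0[(abs(W0[...,0]-.4725)<.08)&(abs(W0[...,1]+.18)<.08)&(Z0>.052)&(Z0<.064)];print("dish0 scene",cv2.minAreaRect(q[:,:2].astype(np.float32)*1000))
```

```text
[(0.0, 2203), (0.008, 198), (0.016, 196), (0.024, 178), (0.032, 157), (0.04, 163), (0.048, 176), (0.056, 175), (0.064, 0), (0.072, 0), (0.08, 0), (0.088, 0), (0.096, 0), (0.104, 0), (0.112, 0), (0.12, 0), (0.128, 0), (0.136, 8), (0.144, 149), (0.152, 180), (0.16, 390), (0.168, 530), (0.176, 157), (0.184, 19), (0.192, 16), (0.2, 21), (0.208, 33), (0.216, 46), (0.224, 103)]
('rack', 0.165) 836 ((474.9487609863281, -179.63784790039062), (87.90791320800781, 94.0982437133789), 78.051513671875)
('rack', 0.172) 467 ((475.1705322265625, -179.68478393554688), (87.90791320800781, 93.6448974609375), 78.051513671875)
('rack', 0.137) 1414 ((475.1364440917969, -179.68374633789062), (88.49272155761719, 93.89532470703125), 78.47785949707031)
dish 294 ((471.299560546875, -180.13868713378906), (101.21780395507812, 107.57169342041016), 78.97051239013672)
plates 1414 [-0.0434 -0.042  -0.0413  0.0368  0.0401  0.0456] [-0.0461 -0.0441 -0.0426  0.0465  0.047   0.0477]
upper 158 [-0.0185 -0.018  -0.0175  0.0062  0.008   0.0117] [-0.0441 -0.0426 -0.0116  0.0463  0.0468  0.0471]
dish0 scene ((470.8631896972656, -180.43040466308594), (102.28986358642578, 107.21389770507812), 78.99885559082031)
```

Run:
```python
from h import *
cv=lambda L,s,o:(np.array(L)+.5)/s-.5+np.array(o)
for n,L,o in(("top0",[(140,130),(397,180),(345,457),(88,410)],(275,195)),("scene0",[(98,180),(362,95),(487,275),(212,375)],(255,145))):
    p,d,K,T=load(n);P=ray(cv(L,7,o),.058,K,T)[:,:2]; print(n,P.mean(0),[np.linalg.norm(P[i]-P[i-1]) for i in range(4)],[np.degrees(np.arctan2(*(P[i]-P[i-1])[::-1])) for i in range(4)])
for n,W0 in (("scene12",None),):
  p=cv2.imread("pics/scene12.png")[125:215,260:330]; cv2.imwrite("pics/s13.png",cv2.resize(cv2.convertScaleAbs(p,alpha=1.6),None,fx=6.5,fy=6.5,interpolation=2))
```

```text
top0 [ 0.4697 -0.178 ] [np.float64(0.10266258034604513), np.float64(0.09471664596536876), np.float64(0.10162875978357797), np.float64(0.09303555171842603)] [np.float64(-11.542957434826999), np.float64(-101.60735454593038), np.float64(167.5065884110343), np.float64(79.03677957911165)]
scene0 [ 0.4726 -0.1771] [np.float64(0.09378547272244527), np.float64(0.10108225716805058), np.float64(0.09121398023872408), np.float64(0.10354233664130728)] [np.float64(-101.07804586492017), np.float64(166.82835841666946), np.float64(80.50625093681555), np.float64(-11.679210167043832)]
```

View pics/s13.png

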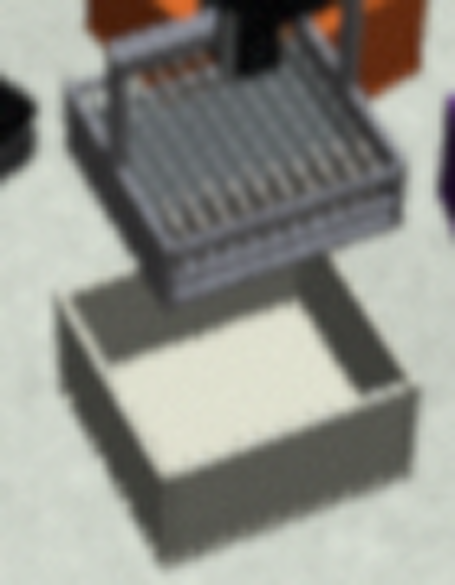

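Call:
send_rows:
  steps:
    - [[0.001,0.002,0.006],0]
    - [[0.0019,0.003,0.018],0]
    - [[0.0019,0.003,0.033],0]
    - [[0.0019,0.003,0.048],0]
    - [[0.0019,0.003,0.061],0]
    - [[0.0019,0.003,0.071],0]
    - [[0.0019,0.003,0.076],0]
    - [[0.0019,0.003,0.076],0]

```text
clock: 25.65
position: [0.4714, -0.1801, 0.0929]
ee_rot: [-0.635, 0.773, 0.0, -0.0]
ft_force: [0.9, 0.8, -3.3]
grip_width: 0.091
```

```bash
cat > m.py <<'E'
import sys
from h import *
from workcell import manip
t=sys.argv[1]
for n in("scene","top"):
    p,d=manip.camera(n); i=manip.camera_info(n); K,T=i["intrinsics"],i["pose"]
    np.savez(f"{n}{t}.npz",p=p,d=d,K=K,T=T)
    W=cloud(d,K,T);Z=W[...,2]; o=manip.get_obs(); zb=o["position"][2]-.0242
    win=(abs(W[...,0]-.4725)<.075)&(abs(W[...,1]+.18)<.075)
    for nm,lo,hi in(("rack",max(zb,.066),zb+.038),("racktop",zb+.027,zb+.038),("dish",.052,.0625)):
        q=W[win&(Z>lo)&(Z<hi)]
        if len(q)>20:
            r=cv2.minAreaRect(q[:,:2].astype(np.float32)*1000); print(n,nm,len(q),r)
    a=p[110:220,255:345] if n=="scene" else p[200:275,270:350]
    cv2.imwrite(f"pics/{n}{t}c.png",cv2.resize(cv2.convertScaleAbs(a[:,:,::-1],alpha=1.6),None,fx=5.4,fy=5.4,interpolation=2))
goto(manip.get_obs(),[.4715,-.1798,.169],-101.4)
E
python3 m.py 14
```

```text
scene rack 1248 ((472.02142333984375, -180.54519653320312), (88.12782287597656, 93.62876892089844), 78.31488800048828)
scene racktop 405 ((472.074462890625, -180.15892028808594), (85.32286071777344, 93.6469955444336), 77.4366683959961)
scene dish 191 ((471.5956115722656, -178.13063049316406), (100.76934051513672, 107.28062438964844), 78.59784698486328)
top rack 90 ((480.5690612792969, -147.31222534179688), (13.49148178100586, 91.04060363769531), 78.85133361816406)
top racktop 42 ((481.48577880859375, -146.57493591308594), (12.862825393676758, 89.47503662109375), 77.61479949951172)
top dish 57 ((480.9543762207031, -137.25030517578125), (13.099742889404297, 105.30255126953125), 81.70693969726562)
t 25.75 pos [ 0.4717 -0.1801  0.0934] jaw -101.18503948033441 tz [ 0.0006 -0.     -1.    ] F [-0.7937 -0.1392 -3.3768] w 0.09197904705764044 q [-0.4158  0.1727  0.7605  1.9308 -0.1344  1.0882 -1.3662]
shift [-0.0003  0.0002 -0.0756] spin 0.0037517688299626615
```

View pics/scene14c.png

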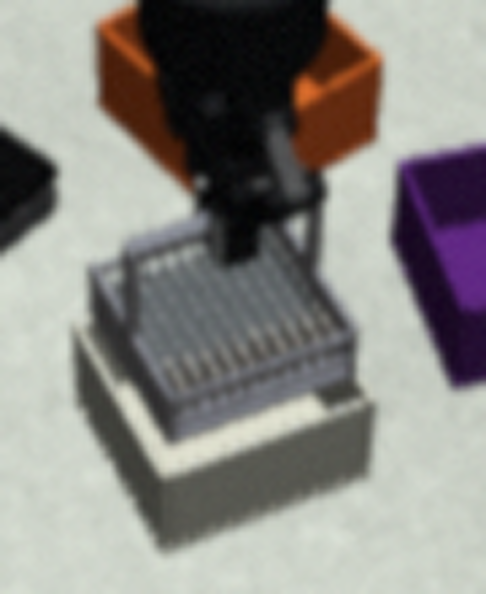

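View pics/top14c.png

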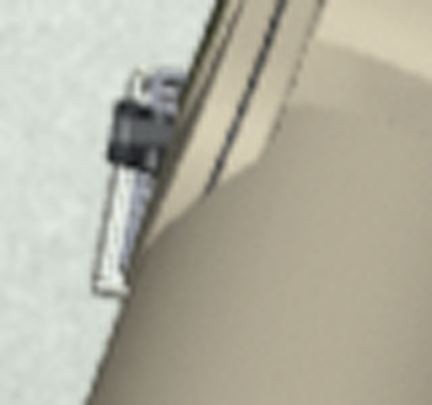

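```bash
cat > rect.py <<'E'
from h import *
from scipy.signal import find_peaks
from scipy.ndimage import gaussian_filter1d as gf
a=np.radians(-11.3);e=np.array([np.cos(a),np.sin(a)]);nn=np.array([-e[1],e[0]]);c=np.array([.4715,-.1802])
def prof(name,z,axis,r0,r1,lo=-.075,hi=.075,ang=a):
    p,d,K,T=load(name);g=cv2.cvtColor(p,cv2.COLOR_RGB2GRAY).astype(np.float32)
    A=np.arange(lo,hi,.0005);B=np.arange(r0,r1,.001)
    d1,d2=(e,nn) if axis=="e" else (nn,e)
    X=c+A[:,None,None]*d1+B[None,:,None]*d2
    X=np.concatenate([X,np.full(X.shape[:2]+(1,),z)],-1)
    q=(X-T[:3,3])@T[:3,:3]
    u=(K[0,0]*q[...,0]/-q[...,2]+K[0,2]).astype(np.float32);v=(K[1,1]*q[...,1]/q[...,2]+K[1,2]).astype(np.float32)
    m=gf(cv2.remap(g,u,v,cv2.INTER_CUBIC).mean(1),2); gr=np.gradient(m)/.5
    pk,_=find_peaks(abs(gr),height=1.2)
    print(name,z,axis,[(round(A[k]*1000,1),round(float(gr[k]),1)) for k in pk])
E
python3 - <<'E'
from rect import *
for n in("top0","scene0"):
    for ax in("e","n"): prof(n,.058,ax,-.03,.03)
# rack at z = top of end plates / bottom
o=.0934-.0242
print("rack bottom z",o)
for ax,r in(("e",(-.03,.03)),("n",(-.03,.03))):
    prof("scene14",o,ax,*r); prof("scene14",o+.034,ax,*r); prof("scene14",.058,ax,*r)
E
```

```text
top0 0.058 e [(np.float64(-56.5), -11.7), (np.float64(-52.0), 12.9), (np.float64(-46.5), 2.6), (np.float64(41.5), -18.4), (np.float64(48.5), 15.9), (np.float64(56.0), 1.7)]
top0 0.058 n [(np.float64(-51.5), -2.3), (np.float64(-49.0), 1.8), (np.float64(-45.0), -16.0), (np.float64(-38.5), 19.2), (np.float64(42.5), -3.3), (np.float64(48.0), -12.2), (np.float64(52.0), 10.0)]
scene0 0.058 e [(np.float64(-49.0), -14.6), (np.float64(-29.5), 9.1), (np.float64(47.5), 2.5), (np.float64(53.0), -14.5), (np.float64(67.5), 9.4)]
scene0 0.058 n [(np.float64(-44.0), -9.8), (np.float64(-6.5), 10.3), (np.float64(49.5), -10.7)]
rack bottom z 0.0692
scene14 0.0692 e [(np.float64(-57.0), -10.5), (np.float64(-50.0), 3.4), (np.float64(-42.5), 3.5), (np.float64(-38.0), -1.7), (np.float64(-34.0), 1.9), (np.float64(-30.5), -1.7), (np.float64(-26.0), 1.8), (np.float64(-22.0), -2.0), (np.float64(-18.0), 1.8), (np.float64(-13.5), -2.0), (np.float64(-9.5), 2.0), (np.float64(-5.5), -1.8), (np.float64(-1.0), 2.0), (np.float64(3.0), -1.8), (np.float64(7.0), 1.9), (np.float64(11.0), -1.7), (np.float64(15.5), 1.7), (n
[... 1584 characters left out ...]
oat64(15.5), 1.7), (np.float64(20.5), -3.1), (np.float64(26.5), 3.6), (np.float64(42.0), 8.8), (np.float64(57.5), -11.5)]
scene14 0.1032 n [(np.float64(-67.5), 1.3), (np.float64(-47.0), -2.8), (np.float64(-38.0), -4.3), (np.float64(-31.0), 3.7), (np.float64(-24.5), -2.3), (np.float64(-13.5), 2.4), (np.float64(31.0), -1.5), (np.float64(40.0), 1.9), (np.float64(45.0), -3.3), (np.float64(51.0), 3.6), (np.float64(66.0), 6.1), (np.float64(73.0), 1.2)]
scene14 0.058 n [(np.float64(-73.5), -5.1), (np.float64(-67.5), 4.4), (np.float64(-60.5), -3.5), (np.float64(-4.0), -1.3), (np.float64(7.5), 1.6), (np.float64(12.5), -3.1), (np.float64(18.5), 3.6), (np.float64(34.0), 9.7), (np.float64(49.5), -11.6)]
```

Rim and rack edges agree within about 0.5 mm of centred. I'll lower slowly, watching force.

Call:
send_rows:
  steps:
    - [[-0.0003,0,0.003],0]
    - [[-0.0003,0,0.007],0]
    - [[-0.0003,0,0.011],0]
    - [[-0.0003,0,0.015],0]
    - [[-0.0003,0,0.019],0]
    - [[-0.0003,0,0.022],0]
    - [[-0.0003,0,0.025],0]
    - [[-0.0003,0,0.025],0]

```text
clock: 26.75
position: [0.4713, -0.1797, 0.0679]
ee_rot: [-0.635, 0.773, 0.0, -0.0]
ft_force: [0.1, -1.0, -3.5]
grip_width: 0.093
```

```bash
python3 m.py 15
python3 - <<'E'
from rect import *
prof("scene15",.058,"e",-.03,.03);prof("scene15",.058,"n",-.03,.03)
E
```

```text
scene rack 605 ((471.07965087890625, -182.11105346679688), (90.453369140625, 93.86893463134766), 79.06571960449219)
scene racktop 396 ((471.38153076171875, -180.80877685546875), (87.54737091064453, 93.68984985351562), 79.28364562988281)
scene dish 556 ((471.8312683105469, -179.55874633789062), (100.78145599365234, 105.5146713256836), 79.1962890625)
top rack 32 ((491.31817626953125, -146.3742218017578), (10.270666122436523, 70.12198638916016), 76.09091186523438)
top racktop 28 ((493.8717041015625, -147.00657653808594), (10.270666122436523, 64.86070251464844), 76.09091186523438)
top dish 71 ((482.7950439453125, -136.9913330078125), (20.143495559692383, 107.0259017944336), 70.82299041748047)
t 26.85 pos [ 0.4715 -0.1798  0.0681] jaw -101.1835020028627 tz [ 0.0001  0.     -1.    ] F [-0.4255  0.2033 -3.5451] w 0.09452622433279521 q [-0.4011  0.2121  0.7525  1.9557 -0.1681  1.0361 -1.3397]
shift [ 0.     -0.     -0.1009] spin 0.0037786028740193177
scene15 0.058 e [(np.float64(-51.0), -9.4), (np.float64(-44.5), 4.3), (np.float64(-37.0), 3.7), (np.float64(-32.5), -2.3), (np.float64(-28.5), 2.2), (np.float64(-24.5), -2.3), (np.float64(-20.5), 2.3), (np.float64(-16.5), -2.1), (np.float64(-12.5), 2.6), (np.float64(-8.5), -2.1), (np.float64(-4.0), 2.3), (np.float64(0.0), -2.2), (np.float64(4.0), 2.1), (np.float64(8.0), -2.1), (np.float64(12.0), 2.2), (np.float64(16.0), -2.3), (np.float64(20.5), 2.2), (np.float64(24.5), -2.3), (np.float64(32.0), -1.9), (np.float64(35.5), 2.3), (np.float64(40.5), -8.0), (np.float64(48.0), 15.4), (np.float64(53.5), -14.2), (np.float64(67.5), 10.3)]
scene15 0.058 n [(np.float64(-72.5), -1.4), (np.float64(-60.5), -3.0), (np.float64(-52.5), -5.1), (np.float64(-28.5), 2.4), (np.float64(16.0), -1.3), (np.float64(26.0), 1.8), (np.float64(31.5), -3.1), (np.float64(37.0), 3.3), (np.float64(44.5), 7.6), (np.float64(50.5), -9.4)]
```

View pics/scene15c.png

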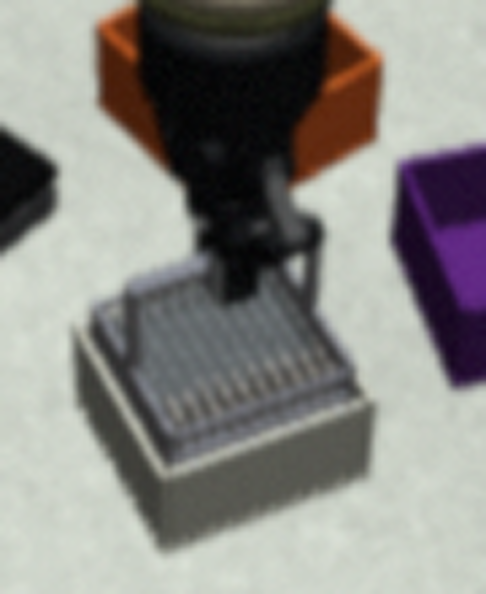

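It is inside the rim with no contact force. Continuing.

Call:
send_rows:
  steps:
    - [[0,0,0.004],0]
    - [[0,0,0.009],0]
    - [[0,0,0.014],0]
    - [[0,0,0.019],0]
    - [[0,0,0.024],0]
    - [[0,0,0.029],0]
    - [[0,0,0.033],0]
    - [[0,0,0.035],0]

```text
clock: 27.85
position: [0.4714, -0.1797, 0.0328]
ee_rot: [-0.635, 0.773, 0.0, -0.0]
ft_force: [0.5, 0.4, -2.4]
grip_width: 0.095
```

Call:
send_rows:
  steps:
    - [[0,0,0.0005],0]
    - [[0,0,0.001],0]
    - [[0,0,0.0015],0]
    - [[0,0,0.002],0]
    - [[0,0,0.0025],0]
    - [[0,0,0.003],0]
    - [[0,0,0.0035],0]
    - [[0,0,0.0035],0]

```text
clock: 28.85
position: [0.4714, -0.1797, 0.0295]
ee_rot: [-0.635, 0.773, 0.0, -0.0]
ft_force: [-0.1, -0.7, -3.9]
grip_width: 0.094
```

Call:
send_rows:
  steps:
    - [[0,0,0.0002],0]
    - [[0,0,0.0004],0]
    - [[0,0,0.0006],0]
    - [[0,0,0.0008],0]
    - [[0,0,0.001],0]
    - [[0,0,0.001],0]
    - [[0,0,0.001],0]
    - [[0,0,0.001],0]

```text
clock: 29.85
position: [0.4714, -0.1797, 0.0286]
ee_rot: [-0.635, 0.773, 0.0, 0.0]
ft_force: [0.6, -0.1, -2.6]
grip_width: 0.092
```

Call:
send_rows:
  steps:
    - [[0,0,0.0002],0]
    - [[0,0,0.0004],0]
    - [[0,0,0.0006],0]
    - [[0,0,0.0008],0]
    - [[0,0,0.001],0]
    - [[0,0,0.001],0]
    - [[0,0,0.001],0]
    - [[0,0,0.001],0]

```text
clock: 30.85
position: [0.4715, -0.1797, 0.0282]
ee_rot: [-0.635, 0.773, 0.0, 0.0]
ft_force: [-4.8, 2.5, 9.0]
grip_width: 0.094
```

```bash
python3 f.py | head -3
```

```text
30.85 [ 0.4715 -0.1797  0.0282] [-4.7638  2.5407  9.015 ]
30.9 [ 0.4714 -0.1797  0.0282] [-5.3144  2.5658  9.9008]
30.95 [ 0.4714 -0.1797  0.0282] [-5.5053  3.0418  9.8783]
```

Floor contact at the expected height. I'll ease off, open, then rise.

Call:
send_rows:
  steps:
    - [[0,0,-0.0005],0]
    - [[0,0,-0.0007],0]
    - [[0,0,-0.0007],0]
    - [[0,0,-0.0007],0]
    - [[0,0,-0.0007],0]
    - [[0,0,-0.0007],0]
    - [[0,0,-0.0007],0]
    - [[0,0,-0.0007],0]

```text
clock: 31.95
position: [0.4715, -0.1797, 0.0283]
ee_rot: [-0.635, 0.773, 0.0, 0.0]
ft_force: [-0.7, 0.6, -0.9]
grip_width: 0.091
```

Call:
send_rows:
  steps:
    - [[0,0,0],0]
    - [[0,0,0],0]
    - [[0,0,0],0]
    - [[0,0,0],0]
    - [[0,0,0],0]
    - [[0,0,0],0]
    - [[0,0,0],0]
    - [[0,0,0],0]
  hand: 0.6

```text
clock: 32.95
position: [0.4714, -0.1797, 0.0283]
ee_rot: [-0.635, 0.773, 0.0, 0.0]
ft_force: [-0.8, 0.5, -0.1]
grip_width: 0.604
```

```bash
python3 m.py 16
```

```text
scene racktop 373 ((472.03826904296875, -179.45831298828125), (101.76463317871094, 105.8328857421875), 78.5721664428711)
scene dish 283 ((471.14752197265625, -181.13841247558594), (103.11015319824219, 107.89564514160156), 78.7239990234375)
top racktop 24 ((495.0077209472656, -137.92022705078125), (16.631023406982422, 75.23738861083984), 67.54021453857422)
top dish 40 ((487.6654357910156, -134.6815185546875), (17.47328758239746, 97.59817504882812), 67.81242370605469)
t 33.05 pos [ 0.4714 -0.1797  0.0283] jaw -101.18332570991633 tz [ 0.      0.0001 -1.    ] F [-0.4071  0.4154 -0.6208] w 0.596993654873539 q [-0.3714  0.2797  0.7311  1.9885 -0.2279  0.9549 -1.2927]
shift [ 0.0001 -0.0001 -0.1407] spin 0.003781679766381655
```

View pics/scene16c.png

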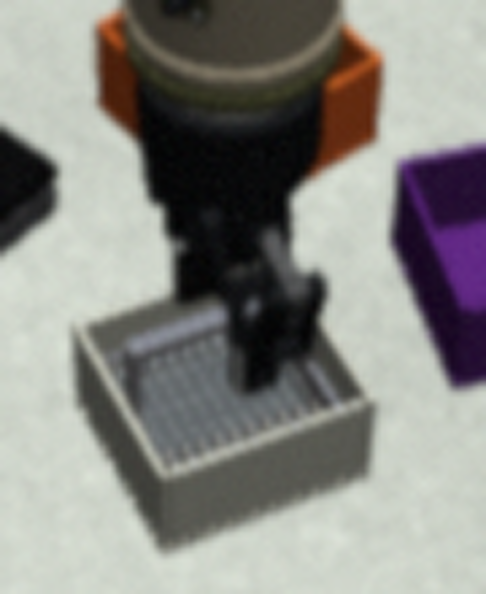

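Call:
send_rows:
  steps:
    - [[0,0,-0.004],0]
    - [[0,0,-0.014],0]
    - [[0,0,-0.03],0]
    - [[0,0,-0.055],0]
    - [[0,0,-0.085],0]
    - [[0,0,-0.12],0]
    - [[0,0,-0.15],0]
    - [[0,0,-0.16],0]

```text
clock: 34.05
position: [0.4723, -0.1801, 0.1907]
ee_rot: [-0.635, 0.773, -0.001, 0.001]
ft_force: [-1.2, -0.3, 0.3]
grip_width: 0.596
```

```bash
python3 m.py 17
python3 - <<'E'
from h import *
for n in("scene","top"):
    p=load(n+"17")[0];cv2.imwrite(f"pics/{n}17.png",p[:,:,::-1])
p,d,K,T=load("scene17");W=cloud(d,K,T);Z=W[...,2]
win=(abs(W[...,0]-.4725)<.06)&(abs(W[...,1]+.18)<.06)
q=W[win&(Z>.078)&(Z<.1)];print("handle",len(q),q[:,2].max(),np.median(q[:,2]),cv2.minAreaRect(q[:,:2].astype(np.float32)*1000))
q=W[win&(Z>.052)&(Z<.063)];print("dish rim",cv2.minAreaRect(q[:,:2].astype(np.float32)*1000))
E
```

```text
scene dish 354 ((471.1220703125, -180.40585327148438), (101.5823974609375, 107.37516784667969), 78.97113037109375)
top dish 75 ((478.4553527832031, -147.12908935546875), (33.478981018066406, 106.12519836425781), 81.72138977050781)
t 34.15 pos [ 0.4719 -0.1798  0.1893] jaw -101.18475123335871 tz [ 0.002   0.0003 -1.    ] F [ 0.1489 -0.3767 -0.9657] w 0.6022446880826234 q [-0.4611  0.0544  0.772   1.812  -0.0405  1.2889 -1.4447]
shift [0.     0.0004 0.0203] spin 0.0037567996887477857
handle 186 0.09556547088426826 0.08987064943434653 ((472.6092224121094, -179.93946838378906), (12.839573860168457, 90.87757873535156), 80.4131088256836)
dish rim ((471.0848693847656, -180.26708984375), (101.44264221191406, 107.27729797363281), 79.40271759033203)
```

View pics/scene17.png

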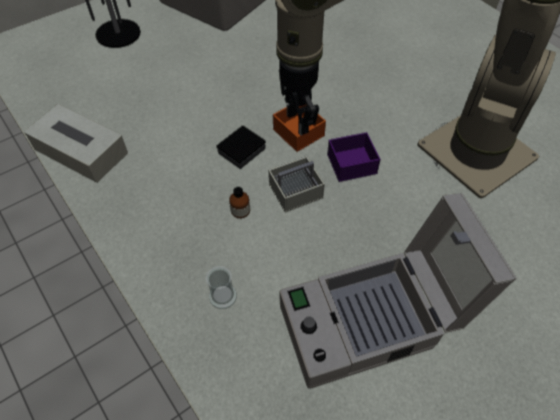

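View pics/scene17c.png

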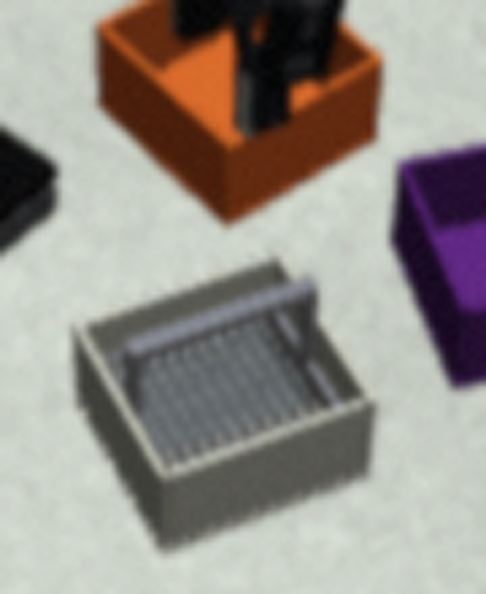

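The rack stands level in the dish: handle top at z≈0.090, where 0.091 is expected, and handle centre within about 1.6 mm of the dish centre. The lid is open and the bystanders look unmoved. I'll settle for one call, then hand in.

Call:
send_rows:
  steps:
    - [[0,0,0],0]
    - [[0,0,0],0]
    - [[0,0,0],0]
    - [[0,0,0],0]
    - [[0,0,0],0]
    - [[0,0,0],0]
    - [[0,0,0],0]
    - [[0,0,0],0]

```text
clock: 35.15
position: [0.4714, -0.1797, 0.1883]
ee_rot: [-0.635, 0.773, 0.0, 0.0]
ft_force: [-0.8, 0.1, -1.1]
grip_width: 0.6
```

Run:
```python
from workcell import manip
print(manip.get_obs()["ft_force"]); print(manip.hand_in())
```

```text
[-0.84535092  0.08184166 -1.14182675]
the job is handed in; nothing more can be done
None
```

The rack is standing in the white staining dish, the lid is open, and I handed the job in at about 35 s; no verdict is reported.

- **Latch:** I felt for the button and pressed in 0.5 mm steps. The latch let go with about 6.5 N showing, and the lid sprang up on its own.
- **Rack:** I lifted it by the handle, carried it level, lowered it slowly and released it. It met the dish floor at the expected height. Force on the tool swung from about -3 N (the rack's weight) to +10 N there, and I eased off before opening the fingers.
- **Last checks:** In the final scene image the handle top is at z ≈ 0.090 m (0.091 expected). The handle centre is within about 1.6 mm of the dish centre. The bottle, box and jar look unmoved by eye, though I did not measure them. The gripper is about 16 cm above where it released the rack and touching nothing.

**Disagreements:**
- **TCP height:** The reported height sat about 39 mm below where the camera and touch put the fingertips, throughout. I worked to the camera and touch height.
- **Dish centre:** The two cameras differed by 1–2 mm on it. I used rim-edge profiles to settle the alignment.
- **Top view:** The arm blocked it at the end, so the final check is from the scene camera only.

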